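# Pack the drawplates into the carrying frame

## Task

Pack the jeweller's drawplates: first lift the lidded pot off the light wooden carrying frame by its handle and set it upright, wholly on the round cork mat. Then slide every steel drawplate up out of the dark slotted rack and lower it gently, without dropping it, upright to the bottom of a bay of the frame, one to a bay and centred across it, and finally swing the brass keeper bar over the plates until it clicks fully shut. The pot must still be on the mat at the end; leave the bottle, loupe, caliper and spool where they are.

Things in the scene. Friction and masses are not known exactly. Their poses are not given: they have to be found in the camera images.
- plate0: steel drawplate, a flat plate 8 mm thick (its x) by 100 mm wide (its y) by 90 mm tall (its z), 0.5 kg, rows of small dark holes; origin at the centre of its lower edge, z up. At the start it stands upright in one of the rack's slots, its lower edge on the slot floor, 55 mm of it standing proud; absent in some starts
- plate1: steel drawplate, a flat plate 8 mm thick (its x) by 100 mm wide (its y) by 90 mm tall (its z), 0.5 kg, rows of small dark holes; origin at the centre of its lower edge, z up. At the start it stands upright in one of the rack's slots, its lower edge on the slot floor, 55 mm of it standing proud; absent in some starts
- plate2: steel drawplate, a flat plate 8 mm thick (its x) by 100 mm wide (its y) by 90 mm tall (its z), 0.5 kg, rows of small dark holes; origin at the centre of its lower edge, z up. At the start it stands upright in one of the rack's slots, its lower edge on the slot floor, 55 mm of it standing proud; absent in some starts
- plate3: steel drawplate, a flat plate 8 mm thick (its x) by 100 mm wide (its y) by 90 mm tall (its z), 0.5 kg, rows of small dark holes; origin at the centre of its lower edge, z up. At the start it stands upright in one of the rack's slots, its lower edge on the slot floor, 55 mm of it standing proud; absent in some starts
- rack: fixed dark wooden rack, 215 (x) x 120 (y) x 45 mm high; origin at the centre of its underside on the bench. Four slots run along its y, at x = -72, -24, +24, +72 mm, each 10 mm wide and 35 mm deep, slot floor at z = 10 mm, block tops at z = 45 mm
- frame: fixed light wooden carrying frame, 300 (x) x 140 (y) mm; origin on the bench under the middle of the bays. Four bays run along its y, at x = -81, -27, +27, +81 mm, each 15 mm wide and 50 mm deep, bay floor at z = 10 mm, block tops at z = 60 mm. Hinge post at x = -128 mm, 106 mm high; latch post at x = +117 mm, 90 mm high plus a sprung ball
- frame_bay0 (a point): centre of the floor of bay 0 of the frame (10 mm above the bench; x = -81 mm in the frame), axes as the frame's
- frame_bay1 (a point): centre of the floor of bay 1 of the frame (10 mm above the bench; x = -27 mm in the frame), axes as the frame's
- frame_bay2 (a point): centre of the floor of bay 2 of the frame (10 mm above the bench; x = 27 mm in the frame), axes as the frame's
- frame_bay3 (a point): centre of the floor of bay 3 of the frame (10 mm above the bench; x = 81 mm in the frame), axes as the frame's
- keeper (a joint): angle of the brass keeper bar, rad: 0 = shut, lying along the frame's +x over all bays; grows as it swings level, away to the frame's -y side (1.57 = pointing to the frame's -y), range 0 to 1.7. Starts open, stays where it is left (light friction, under 1 N at the knob). A sprung ball resists by about 1 N near 0.05 rad and then clicks; it is shut below 0.03, against a hard stop at 0
- keeper_hinge (a point): point on the vertical hinge axis of the keeper bar, at the height of the bar's upper face, 116 mm above the bench; axes as the frame's. The bar is 16 mm wide and 10 mm thick; its underside (106 mm above the bench) passes 6 mm over plates standing in the bays
- keeper_knob (a point): centre of the top of the round upright knob near the bar's free end: 18 mm diameter, 42 mm tall above the bar's upper face, top 158 mm above the bench, 256 mm from the hinge axis; axes turn with the bar (x points outward from the hinge)
- pot: lidded aluminium pot, 84 mm diameter (lid 88), lid top 82 mm high, 0.45 kg, fixed arched dark steel handle over the top; origin at the centre of its underside. The handle's straight top bar is 10 mm thick, runs 52 mm along the pot's x, its axis 127 mm above the underside. Starts on top of the carrying frame, covering bays
- mat: fixed round cork mat, 160 mm diameter, 6 mm thick; origin at the centre of its underside on the bench
- bottle: green glass bottle standing on the bench, 64 mm diameter, 130 mm tall; origin at the centre of its underside; leave alone
- loupe: black eye loupe, 42 mm diameter, 38 mm tall; origin at the centre of its underside; leave alone
- caliper: steel caliper lying flat, 200 mm long (its y); origin under its middle; leave alone
- spool: wooden wire spool, 56 mm diameter, 52 mm tall; origin at the centre of its underside; leave alone

How it is judged:
By the outcome, as a careful person would: the job done as asked, in the order asked, and still so for the second after the job is handed in, with the robot touching nothing.
Of plate0, plate1, plate2, plate3 only 2 to 4 are there at a start; the rules pass over those that are not, and their reading is None.
At some moment in a run one of pot may be knocked a few centimetres aside while the robot is not near it.
It also fails if it takes over 210 s, if anything falls off the work surface, if the arm or the gripper's body presses on something with over 40 N, if the wrist force passes 120 N, or if a joint passes its speed limit or range.

## Robot

A 6-joint arm with a two-finger parallel gripper is mounted at the origin on the work surface. World frame = base frame: x ahead of the robot, y to its left, z up, the work surface at z = 0. Lengths are in m, angles in rad, forces in N, time in s.
With the tool pointing down it reaches from about 0.25 to 0.775 m from the base axis. Payload 4 kg.
Tool frame: the origin (TCP) lies midway between the tips of the shut fingers; the grasp point (between the pads) lies 19 mm behind it (robot.pinch_z is the distance from the TCP to the grasp point, in m); x points along the fingers, y is the direction in which the jaws open and shut, and the axes are right-handed (so a half turn about x gives the same grasp; the last joint's range is limited). The gripper opens to 94 mm and grips with 3 to 60 N. Pads are 16 mm wide; open, the fingers measure 119 mm over their backs; the gripper's body (75 mm by 177 mm) begins 78 mm behind the grasp point.
Start: joints at [1.114, 0.087, 1.371, -0, 1.684, -0.103], TCP at [0.191, 0.516, 0.206] pointing down, gripper open.
Joint ranges: [-3.1, 3.1], [-0.76, 2.03], [0.27, 2.55], [-1.08, 4.22], [0.17, 2.65], [-2.57, 2.57]. Speed limits (rad/s): [2.79, 2.79, 3.14, 3.14, 3.14, 3.14].

## Interface

Orientations are given as [roll, pitch, yaw] about the fixed x, y, z axes, in that order (R = Rz(yaw) Ry(pitch) Rx(roll)).
In Python, from bench import robot, imaging gives the robot as it stands. The module is installed in compiled form; this text tells all that it offers.
- The arm moves only by the tool drive_tool, never from a script. Its argument "commands" is a list that holds one entry, the list of rows, each a list of 4 numbers: the shift along the tool's x, y, z as a fraction of full scale, then the turn about the tool's x as a fraction of full scale. A call has 1 to 20 rows; each row shifts and turns the commanded pose from where the row before left it, along the tool's axes as they then stand; what a row does not reach is not made up. Full scale, the value 1, is 0.25 m for a shift and 360 degrees for a turn. A row lasts 1/10 s, in which the tool goes at most 50 mm and 8.59 degrees, less where a joint would pass 70% of its speed; a pose out of reach is approached as far as the arm can. A call with a number of a shift or a turn outside -1 to 1 is refused whole. A call with a gripper value outside its range is refused whole. "grip" is the opening, from 0 (shut) to 1 (fully open), set as the call begins (left out, the last holds). The fingers move at their own pace and stop on an object; the grip force is fixed at half the most. Time passes only in rows, so rows that do not move let the fingers close. It gives the time, the measured TCP pose, the force and the opening at its end, in the units of the state.
- robot.get_obs(): the state, without advancing time (a new reading comes with each control period).
- imaging.snapshot(name): name is "scene" or "side" or "wrist"; returns a dict with "pixels" (384x512x3 uint8, red, green, blue), "z_map" (384x512 float32, m along the optical axis (not along the pixel's ray), 0 where there is no reading), "mtx" (3x3 intrinsics, pixels), "extrinsics" (4x4, takes a point from world to camera coordinates). Camera axes: x right, y up, looking along -z (the intrinsics and any distortion apply to the point x, -y, -z); pixel columns grow to the right and rows downward; lengths in m; the calibration is good to about 2 mm. The wrist camera is an equidistant fisheye: a pixel r from the principal point sees the ray r / f radians off the axis. A picture is of the moment at which its call begins.
- robot.close_job(): hands the job in, once; it reports no verdict.
The state is a dict: "time": time; "joint_positions": joint angles; "qvel": joint speeds; "joint_torque": joint torques, N m; "tool_pos": TCP position; "ee_rot": TCP orientation; "wrist_force": force on the tool from outside, world axes, zero at the start; "wrist_torque": the same for the moment, N m; "width": finger opening in m.
Only numpy, scipy, OpenCV 4.12 (cv2) and the standard library are available. Lean on these libraries where they do the work, as an engineer would, in place of code of your own. Each camera call takes 0.05 s, during which the arm holds its last target.

## Working session

There is one attempt and no reset: what is moved stays moved. The work goes in short steps, Python scripts to look and compute and a tool call to move; the robot and the scene stay as the last step left them, time stands still between calls to the robot, and variables do not carry over. Pictures are saved under pics/ and viewed, and the job is handed in when it is done.

Besides the shell and the picture viewer there is one more tool, called after "Emit:" as name(argument=value, ...), one argument or row to a line, values as JSON. drive_tool: Moves the arm, as the interface text tells. Shift numbers are shares of 0.25 m and turn numbers shares of 360 degrees, none past 1 either way. Its arguments: {"type":"object","properties":{"commands":{"type":"array","items":{"type":"array","items":{"type":"array","items":{"type":"number","minimum":-1,"maximum":1}}}},"grip":{"type":"number"}},"required":["commands"]}

```bash
mkdir -p pics
cat > h.py <<'E'
import numpy as np, cv2
from bench import robot, imaging
def snap(n,f=None):
    s=imaging.snapshot(n)
    if f: cv2.imwrite('pics/'+f+'.png',cv2.cvtColor(s['pixels'],cv2.COLOR_RGB2BGR))
    return s
def ray(s,u,v,fish=False):
    K=s['mtx'];a=(u-K[0,2])/K[0,0];b=(v-K[1,2])/K[1,1]
    if fish:
        r=np.hypot(a,b);k=np.sin(r)/r if r>1e-9 else 1
        d=np.array([a*k,-b*k,-np.cos(r)])
    else: d=np.array([a,-b,-1.])
    E=s['extrinsics'];R=E[:3,:3]
    return -R.T@E[:3,3],R.T@d
def plane(s,u,v,z,fish=False):
    o,d=ray(s,u,v,fish);return o+d*(z-o[2])/d[2]
def cloud(s):
    z=s['z_map'];v,u=np.mgrid[:z.shape[0],:z.shape[1]];K=s['mtx']
    P=np.stack([(u-K[0,2])/K[0,0]*z,-(v-K[1,2])/K[1,1]*z,-z],-1)
    E=s['extrinsics'];return (P-E[:3,3])@E[:3,:3]
E
python3 - <<'E'
from h import *
for n in ['scene','side','wrist']:
    s=snap(n,n+'0');print(n,s['mtx'].tolist(),np.round(s['extrinsics'],3).tolist())
o=robot.get_obs();print(o,robot.pinch_z)
E
```

```text
scene [[386.15767208126124, 0.0, 249.67523155114654], [0.0, 386.15767208126124, 194.81181404582188], [0.0, 0.0, 1.0]] [[-0.312, 0.95, 0.003, 0.138], [-0.673, -0.223, 0.705, 0.302], [0.67, 0.218, 0.709, -1.625], [0.0, 0.0, 0.0, 1.0]]
side [[493.6065411094655, 0.0, 248.94162692207183], [0.0, 493.6065411094655, 188.8131929919703], [0.0, 0.0, 1.0]] [[-0.98, -0.2, 0.005, 0.59], [0.16, -0.767, 0.621, -0.148], [-0.12, 0.609, 0.784, -1.131], [0.0, 0.0, 0.0, 1.0]]
wrist [[297.3186396354542, 0.0, 260.0600500694277], [0.0, 297.3186396354542, 190.83993347654655], [0.0, 0.0, 1.0]] [[0.347, 0.938, -0.001, -0.549], [-0.909, 0.336, -0.247, 0.026], [-0.232, 0.087, 0.969, -0.39], [0.0, 0.0, 0.0, 1.0]]
{'time': 0.15, 'joint_positions': array([ 1.11389234e+00,  8.78007536e-02,  1.37187348e+00, -3.38695660e-05,
        1.68359886e+00, -1.03073392e-01]), 'qvel': array([ 4.62376580e-05, -1.79428803e-03, -3.67915121e-03,  6.75599094e-04,
       -1.57948266e-04, -1.44755700e-07]), 'joint_torque': array([ 2.33769206e-03, -3.40642262e+01, -3.02792716e+01,  7.19589880e-02,
        3.04697338e-02, -1.10472290e-04]), 'tool_pos': array([0.19039055, 0.51555651, 0.20458162]), 'ee_rot': array([-1.65384159,  1.56911554, -2.00767597]), 'wrist_force': array([-0.43157613, -0.11302779,  0.10945385]), 'wrist_torque': array([-0.00134509, -0.02634837,  0.03305195]), 'width': 0.09427009075179071} 0.0188
```

View pics/scene0.png

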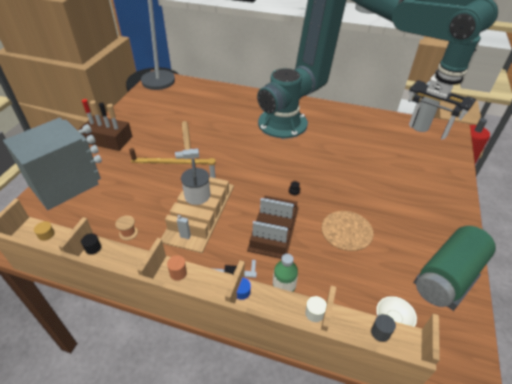

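View pics/side0.png

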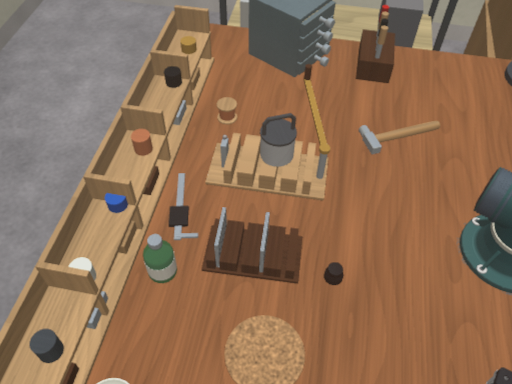

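View pics/wrist0.png

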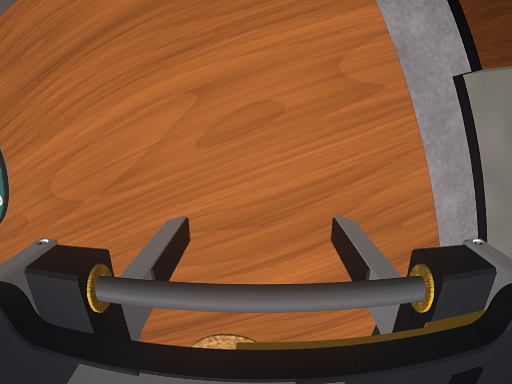

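The scene shows two plates in the rack: side view (221,238) and (265,243). The pot sits on the frame at (278,143), with the keeper bar pointing away toward (310,85) and the mat at (265,352). Next I'll measure positions from depth.

```bash
cat > ortho.py <<'E'
from h import *
import sys
def ortho(s,x0,x1,y0,y1,res=0.001):
    # top-view: row = x decreasing, col = y decreasing
    P=cloud(s);ok=(s['z_map']>0)
    p=P[ok];c=s['pixels'][ok]
    H=int((x1-x0)/res);W=int((y1-y0)/res)
    r=((x1-p[:,0])/res).astype(int);q=((y1-p[:,1])/res).astype(int)
    m=(r>=0)&(r<H)&(q>=0)&(q<W)
    img=np.zeros((H,W,3),np.uint8);h=np.full((H,W),np.nan)
    o=np.argsort(p[m][:,2]);img[r[m][o],q[m][o]]=c[m][o][:,::-1];h[r[m][o],q[m][o]]=p[m][o][:,2]
    return img,h
E
python3 - <<'E'
from ortho import *
for n in ['scene','side']:
    s=snap(n);print(n,'cam',(-s['extrinsics'][:3,:3].T@s['extrinsics'][:3,3]).round(3))
    P=cloud(s)
    np.savez('/tmp/'+n+'.npz',**s)
    img=cv2.resize(s['pixels'][:,:,::-1],None,fx=1,fy=1)
    x0,x1,y0,y1=(150,300,120,270) if n=='scene' else (190,350,90,290)
    cr=s['pixels'][y0:y1,x0:x1,::-1]
    f=min(800/(x1-x0),600/(y1-y0));cv2.imwrite(f'pics/{n}_z.png',cv2.resize(cr,None,fx=f,fy=f,interpolation=cv2.INTER_CUBIC));print(f)
s=dict(np.load('/tmp/side.npz'));P=cloud(s)
for u,v in [(265,352),(221,238),(265,225),(278,135),(322,155),(225,145),(310,85),(334,273),(160,262),(209,160),(228,110)]:
    print((u,v),P[v,u].round(3))
E
```

```text
scene cam [1.336 0.29  0.939]
4.0
side cam [0.466 0.694 0.976]
3.0
(265, 352) [0.501 0.341 0.012]
(221, 238) [0.637 0.135 0.069]
(265, 225) [0.547 0.105 0.103]
(278, 135) [ 0.559 -0.123  0.146]
(322, 155) [ 0.45  -0.127  0.096]
(225, 145) [ 0.687 -0.116  0.091]
(310, 85) [ 0.509 -0.349  0.12 ]
(334, 273) [0.386 0.155 0.042]
(160, 262) [0.742 0.229 0.088]
(209, 160) [ 0.738 -0.137  0.001]
(228, 110) [ 0.719 -0.284  0.049]
```

View pics/side_z.png

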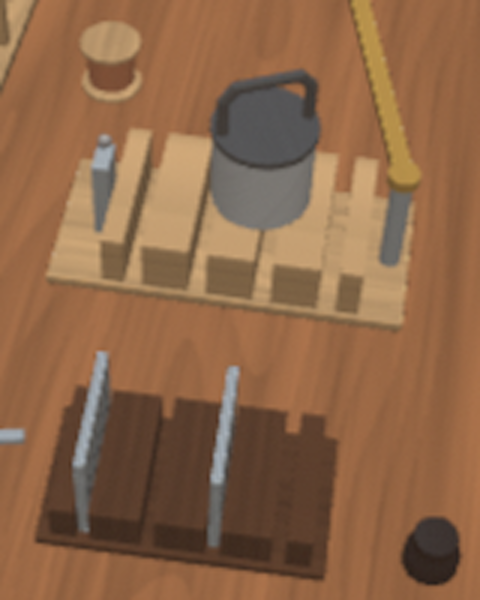

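View pics/scene_z.png

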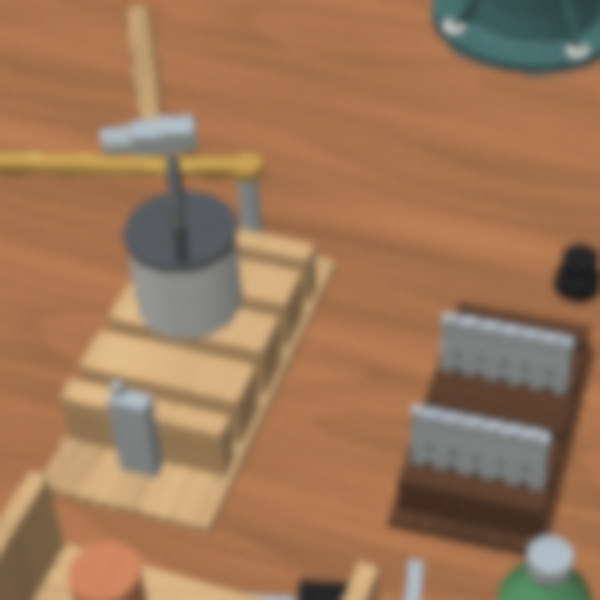

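Run:
```python
from h import *
for n in ['side','scene']:
    s=dict(np.load('/tmp/'+n+'.npz'));P=cloud(s);ok=s['z_map']>0
    hsv=cv2.cvtColor(s['pixels'],cv2.COLOR_RGB2HSV)
    def box(x0,x1,y0,y1,z0,z1):
        return ok&(P[...,0]>x0)&(P[...,0]<x1)&(P[...,1]>y0)&(P[...,1]<y1)&(P[...,2]>z0)&(P[...,2]<z1)
    def rect(m,name):
        p=P[m]; 
        if len(p)<5: print(name,len(p));return
        r=cv2.minAreaRect(p[:,:2].astype(np.float32)*1000)
        print(n,name,len(p),'c',np.round(r[0],1),'sz',np.round(r[1],1),'ang',round(r[2],2),'z',p[:,2].mean().round(4))
    rect(box(.42,.76,-.25,0,.055,.063)&(hsv[...,1]>60),'frame top')
    rect(box(.42,.78,-.25,0,.006,.063)&(hsv[...,1]>60),'frame all')
    rect(box(.44,.70,.02,.18,.041,.049)&(hsv[...,2]<120),'rack top')
    rect(box(.44,.70,.02,.18,.006,.049)&(hsv[...,2]<120),'rack all')
    rect(box(.44,.58,.0,.2,.06,.108),'plateA'); rect(box(.58,.70,.0,.2,.06,.108),'plateB')
    rect(box(.44,.58,.0,.2,.096,.106),'plateA top'); rect(box(.58,.70,.0,.2,.096,.106),'plateB top')
    rect(box(.50,.62,-.25,-.05,.17,.2),'handle'); rect(box(.48,.65,-.28,-.05,.138,.148),'lid')
    rect(box(.40,.54,-.28+-.15,-.08,.108,.124)&(hsv[...,1]>100),'keeper')
    rect(box(.45,.56,-.5,-.27,.122,.17),'knob')
    rect(box(.4,.6,.22,.45,.003,.02),'mat')
```

```text
side frame top 1447 c [ 577.6 -129.1] sz [244.5 136.4] ang 1.89 z 0.0608
side frame all 4256 c [ 597.7 -124.4] sz [247.7 350. ] ang 88.68 z 0.0331
side rack top 2595 c [570.1 121.4] sz [192.1 113.2] ang 3.32 z 0.0463
side rack all 3972 c [569.3 121.1] sz [213.3 122.7] ang 3.26 z 0.0364
side plateA 223 c [545.9 119.5] sz [  8. 100.] ang 3.25 z 0.0947
side plateB 290 c [641.6 125.7] sz [  8.7 102.1] ang 3.06 z 0.0917
side plateA top 157 c [545.9 119.5] sz [  8. 100.] ang 3.33 z 0.1018
side plateB top 164 c [641.6 125.4] sz [  8.3 101.4] ang 3.66 z 0.1018
side handle 172 c [ 562.1 -138.1] sz [79.9 12.1] ang 27.18 z 0.1876
side lid 715 c [ 561.3 -135.4] sz [84.3 83.9] ang 35.46 z 0.1436
side keeper 569 c [ 482.4 -254.1] sz [ 25.2 279.1] ang 15.87 z 0.1172
side knob 94 c [ 522.  -375.1] sz [18.4 17.1] ang 89.39 z 0.1455
side mat 5606 c [500.2 318.8] sz [200.7 196.3] ang 0.54 z 0.0071
scene frame top 991 c [ 572.9 -130.7] sz [221.2 131.8] ang 1.06 z 0.0597
scene frame all 2448 c [ 598.  -101.3] sz [191.  342.5] ang 88.88 z 0.0388
scene rack top 761 c [569.7 120.5] sz [193.  107.9] ang 3.35 z 0.0451
scene rack all 1251 c [569.9 122.9] sz [219.1 112.5] ang 1.32 z 0.0352
scene plateA 359 c [545.7 116.7] sz [ 12.9 100.1] ang 2.76 z 0.0835
scene plateB 376 c [641.5 123.8] sz [13.  98.4] ang 3.76 z 0.0838
scene plateA top 89 c [545.  116.5] sz [12.7 99. ] ang 4.45 z 0.0996
scene plateB top 99 c [640.7 123. ] sz [11.9 97.2] ang 2.76 z 0.0994
scene handle 70 c [ 566.8 -136.6] sz [68.4  9.8] ang 27.21 z 0.1875
scene lid 399 c [ 560.6 -139.2] sz [88.1 82.7] ang 24.91 z 0.142
scene keeper 391 c [ 484.9 -254.9] sz [ 27.3 274.8] ang 17.71 z 0.1148
scene knob 63 c [ 521.2 -377.7] sz [16.7 17.6] ang 40.41 z 0.1439
scene mat 1622 c [499.7 335.1] sz [198.6 229.8] ang 0.17 z 0.0061
```

```bash
cat >> h.py <<'E'
def Rm(rpy):
    from scipy.spatial.transform import Rotation as Ro
    return Ro.from_euler('xyz',rpy).as_matrix()
def pose():
    o=robot.get_obs();R=Rm(o['ee_rot']);return np.array(o['tool_pos']),R,o
def plan(target,jawdeg):
    """turn fraction about tool x so that tool y is along jawdeg (mod 180), then shift fractions (in post-turn axes)"""
    p,R,o=pose()
    from scipy.spatial.transform import Rotation as Ro
    cur=np.degrees(np.arctan2(R[1,1],R[0,1]))
    best=None
    d=(jawdeg-cur+90)%180-90
    # tool x down: positive turn about x decreases world yaw
    t=-d
    R2=R@Ro.from_euler('x',t,degrees=True).as_matrix()
    sh=R2.T@(np.array(target)-p)
    print('tcp',p.round(4),'jaw',round(cur,2),'tilt',np.degrees(np.arccos(-R[2,0])).round(2),'q6',round(o['joint_positions'][5],3),'F',np.round(o['wrist_force'],1),'w',round(o['width'],4),'t',o['time'])
    print('turn deg',round(t,2),'frac',round(t/360,5),'| shift m',sh.round(4),'frac',(sh/.25).round(4))
E
python3 - <<'E'
from h import *
s=dict(np.load('/tmp/side.npz'));P=cloud(s);c=dict(np.load('/tmp/scene.npz'))
hsv=cv2.cvtColor(s['pixels'],cv2.COLOR_RGB2HSV);print('mat hsv',hsv[352,265],hsv[320,300],hsv[330,330])
m=((hsv[...,2]>160)&(hsv[...,0]<25)).astype(np.uint8);m[:300]=0;m[:,:200]=0
m=cv2.morphologyEx(m,cv2.MORPH_OPEN,np.ones((3,3)))
n,l,st,ce=cv2.connectedComponentsWithStats(m);i=1+np.argmax(st[1:,4]);print(st[i])
h2=cv2.cvtColor(c['pixels'],cv2.COLOR_RGB2HSV);print(h2[230,347])
m=((h2[...,2]>165)&(h2[...,0]<25)).astype(np.uint8);mm=np.zeros_like(m);mm[205:260,310:385]=m[205:260,310:385]
n,l,st,ce=cv2.connectedComponentsWithStats(mm);i=1+np.argmax(st[1:,4]);print(st[i])
v,u=np.nonzero(l==i);pts=np.array([plane(c,a,b,.006)[:2] for a,b in zip(u,v)]);print('mat',(pts.min(0)+pts.max(0))/2,pts.max(0)-pts.min(0))
# handle via rays: dark pixels at z plane .187
plan([.5625,-.1375,.26],27.2+90)
p,R,o=pose();print(R.round(3))
E
```

```text
mat hsv [ 16 113 165] [ 12 141 156] [ 12 142 154]
[ 224  300   81   84 4437]
[ 15 110 190]
[ 310  205   75   55 3317]
mat [0.52385878 0.33390735] [0.21644564 0.25083628]
tcp [0.1904 0.5157 0.205 ] jaw 69.73 tilt 0.06 q6 -0.103 F [-0.2  0.6  0.5] w 0.0941 t 0.25
turn deg -47.47 frac -0.13187 | shift m [-0.0546 -0.7511  0.0323] frac [-0.2185 -3.0043  0.1291]
[[-0.     0.347  0.938]
 [-0.001  0.938 -0.347]
 [-1.    -0.001 -0.   ]]
```

Run:
```python
from h import *
for n in ['side','scene']:
    s=dict(np.load('/tmp/'+n+'.npz'));h=cv2.cvtColor(cv2.GaussianBlur(s['pixels'],(0,0),1.2),cv2.COLOR_RGB2HSV)
    P=cloud(s);m=((h[...,1]<130)&(abs(P[...,0]-.5)<.13)&(abs(P[...,1]-.335)<.13)).astype(np.uint8)
    m=cv2.morphologyEx(m,cv2.MORPH_OPEN,np.ones((3,3)))
    k,l,st,ce=cv2.connectedComponentsWithStats(m);i=1+np.argmax(st[1:,4])
    cn=max(cv2.findContours((l==i).astype(np.uint8),0,2)[0],key=cv2.contourArea)[:,0]
    pts=np.array([plane(s,a,b,.006)[:2] for a,b in cn],np.float32)
    print(n,st[i],cv2.minEnclosingCircle(pts))
```

```text
side [ 224  315   81   69 4645] ((0.5017104744911194, 0.3407825529575348), 0.080520398914814)
scene [ 321  210   53   42 1733] ((0.503002405166626, 0.3388838768005371), 0.0850144624710083)
```

Emit:
drive_tool(
  commands=[
    [[-0.05,0,0,0],[-0.05,0,0,0],[-0.05,0,0,0],[-0.05,0,0,0],[0,-0.13,0.15,0],[0,-0.13,0.15,0],[0,-0.13,0.15,0],[0,-0.13,0.15,0],[0,-0.13,0.15,0],[0,-0.13,0.15,0],[0,-0.13,0.15,0],[0,-0.13,0.15,0],[0,-0.13,0.15,0],[0,-0.13,0.15,0],[0,-0.13,0.15,0],[0,-0.13,0.15,0],[0,-0.13,0.15,0],[0,-0.13,0.15,0],[0,-0.114,0.2,0],[0,0,0,0]],
  ],
  grip=1,
)

```text
time: 2.25
tool_pos: [0.5597, -0.1359, 0.2528]
ee_rot: [-2.701, 1.568, -3.06]
wrist_force: [0.3, 0.5, -0.6]
width: 0.0936
```

Emit:
drive_tool(
  commands=[
    [[0,0,0,0.023],[0,0,0,0.023],[0,0,0,0.023],[0,0,0,0.023],[0,0,0,0.023],[0,0,0,0.023],[0,0,0,0.023],[0,0,0,0.023],[0,0,0,0.023],[0,0,0,0.023],[0,0,0,0.023],[0,0,0,0.023],[0,0,0,0.023],[0,0,0,0.023],[0,0,0,0.023],[0,0,0,0.023],[0,0,0,0],[0,0,0,0]],
  ],
)

```text
time: 4.05
tool_pos: [0.5575, -0.1305, 0.2564]
ee_rot: [2.546, 1.57, -0.117]
wrist_force: [0.2, -0.1, -1.2]
width: 0.0941
```

Run:
```python
from h import *
plan([.5625,-.1375,.26],27.2+90)
s=snap('wrist','w1');np.savez('/tmp/w.npz',**s)
s=snap('side','s1')
```

```text
tcp [ 0.5575 -0.1305  0.2564] jaw -62.55 tilt 0.07 q6 0.763 F [ 0.2 -0.1 -1.2] w 0.0941 t 4.05
turn deg 0.25 frac 0.00071 | shift m [-0.0036  0.0085 -0.0012] frac [-0.0143  0.0338 -0.0049]
```

View pics/w1.png

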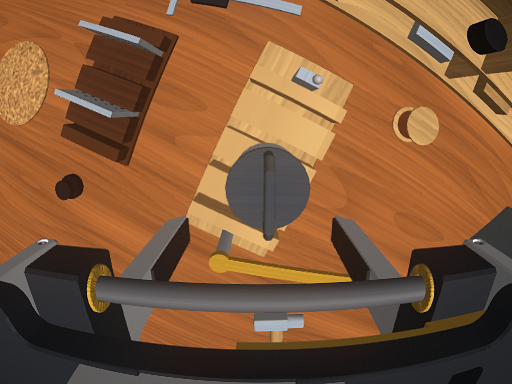

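The handle bar runs vertically in the image at column ~268, rows 155–237, centred between the fingers. Next I'll measure it by casting rays onto the handle's height.

```bash
cat >> h.py <<'E'
def fcloud(s):
    H,W=s['z_map'].shape;v,u=np.mgrid[:H,:W].astype(float);K=s['mtx']
    a=(u-K[0,2])/K[0,0];b=(v-K[1,2])/K[1,1];r=np.hypot(a,b)+1e-9;k=np.sin(r)/r
    c=np.cos(r);z=s['z_map'];P=np.stack([a*k/c*z,-b*k/c*z,-z],-1)
    E=s['extrinsics'];return (P-E[:3,3])@E[:3,:3]
E
python3 - <<'E'
from h import *
s=dict(np.load('/tmp/w.npz'));P=fcloud(s);ok=s['z_map']>0
def rect(m,name):
    p=P[m];r=cv2.minAreaRect(p[:,:2].astype(np.float32)*1000);print(name,len(p),np.round(r[0],1),np.round(r[1],1),round(r[2],2),p[:,2].mean().round(4))
b=lambda x0,x1,y0,y1,z0,z1:ok&(P[...,0]>x0)&(P[...,0]<x1)&(P[...,1]>y0)&(P[...,1]<y1)&(P[...,2]>z0)&(P[...,2]<z1)
rect(b(.5,.62,-.2,-.08,.18,.2),'handle');rect(b(.45,.66,-.25,-.03,.136,.15),'lid')
rect(b(.44,.58,.0,.2,.096,.108),'plA');rect(b(.58,.7,.0,.2,.096,.108),'plB')
rect(b(.43,.75,-.25,-.0,.056,.064),'frametop');rect(b(.65,.75,-.2,-.05,.08,.1),'latch')
rect(b(.4,.5,-.18,-.09,.11,.122),'hinge')
E
```

```text
handle 877 [ 559.6 -139.4] [75.   9.6] 27.49 0.1894
lid 4541 [ 559.8 -138.6] [85.9 86.2] 31.99 0.1414
plA 406 [544.  117.9] [  9.4 100.9] 3.08 0.0997
plB 416 [639.8 124.1] [  8.6 100.2] 3.02 0.0996
frametop 7818 [ 571.5 -129.6] [249.2 131.1] 1.39 0.0595
latch 261 [ 690.  -126.4] [14.9 30.7] 2.97 0.0893
hinge 750 [ 448.5 -151.1] [27.  62.8] 10.64 0.1152
```

Emit:
drive_tool(
  commands=[
    [[0,0.033,0,0],[0,0,0,0],[0.05,0,0,0],[0.05,0,0,0],[0.05,0,0,0],[0.05,0,0,0],[0.05,0,0,0],[0.05,0,0,0],[0.04,0,0,0],[0.014,0,0,0],[0,0,0,0],[0,0,0,0]],
  ],
)

```text
time: 5.35
tool_pos: [0.5617, -0.1385, 0.1676]
ee_rot: [2.429, 1.57, -0.237]
wrist_force: [-0.7, 0.4, 0.4]
width: 0.0939
```

Emit:
drive_tool(
  commands=[
    [[0,0,0,0],[0,0,0,0],[0,0,0,0],[0,0,0,0],[0,0,0,0],[0,0,0,0],[0,0,0,0],[0,0,0,0],[0,0,0,0],[0,0,0,0],[0,0,0,0],[0,0,0,0]],
  ],
  grip=0,
)

```text
time: 6.55
tool_pos: [0.5611, -0.1379, 0.1669]
ee_rot: [-1.537, 1.57, 2.081]
wrist_force: [-0.2, 1.7, 0.8]
width: 0.0093
```

Emit:
drive_tool(
  commands=[
    [[-0.02,0,0,0],[-0.03,0,0,0],[-0.05,0,0,0],[-0.06,0,0,0],[-0.06,0,0,0],[-0.06,0,0,0],[-0.06,0,0,0],[-0.06,0,0,0],[-0.03,0,0,0],[-0.02,0,0,0],[0,0,0,0],[0,0,0,0]],
  ],
)

```text
time: 7.75
tool_pos: [0.5611, -0.1383, 0.2787]
ee_rot: [-0.894, 1.57, 2.723]
wrist_force: [-0.3, 0.6, -5.4]
width: 0.0086
```

Run:
```python
from h import *
plan([.502,.340,.28],-62.5)
```

```text
tcp [ 0.5611 -0.1383  0.2787] jaw -62.75 tilt 0.07 q6 0.755 F [-0.3  0.6 -5.4] w 0.0086 t 7.75
turn deg -0.25 frac -0.0007 | shift m [-0.0009 -0.4516 -0.1684] frac [-0.0037 -1.8064 -0.6736]
```

Emit:
drive_tool(
  commands=[
    [[0,-0.02,-0.007,0],[0,-0.05,-0.019,0],[0,-0.08,-0.03,0],[0,-0.12,-0.045,0],[0,-0.15,-0.056,0],[0,-0.15,-0.056,0],[0,-0.15,-0.056,0],[0,-0.15,-0.056,0],[0,-0.15,-0.056,0],[0,-0.15,-0.056,0],[0,-0.15,-0.056,0],[0,-0.15,-0.056,0],[0,-0.15,-0.056,0],[0,-0.12,-0.045,0],[0,-0.09,-0.034,0],[0,-0.05,-0.019,0],[0,-0.026,-0.01,0],[0,0,0,0],[0,0,0,0]],
  ],
)

```text
time: 9.65
tool_pos: [0.5018, 0.3658, 0.2795]
ee_rot: [1.115, 1.57, -1.552]
wrist_force: [-0.1, 0.1, -5.9]
width: 0.0089
```

Run:
```python
from h import *
plan([.502,.340,.114],-62.5)
```

```text
tcp [0.5018 0.3658 0.2795] jaw -62.82 tilt 0.05 q6 1.635 F [-0.1  0.1 -5.9] w 0.0089 t 9.65
turn deg -0.32 frac -0.00089 | shift m [0.1655 0.0228 0.0117] frac [0.6622 0.0914 0.0469]
```

Emit:
drive_tool(
  commands=[
    [[0,0.046,0.023,0],[0,0.046,0.023,0],[0.06,0,0,0],[0.07,0,0,0],[0.07,0,0,0],[0.07,0,0,0],[0.07,0,0,0],[0.07,0,0,0],[0.07,0,0,0],[0.06,0,0,0],[0.04,0,0,0],[0.03,0,0,0],[0.02,0,0,0],[0.01,0,0,0],[0.01,0,0,0],[0,0,0,0],[0,0,0,0]],
  ],
)

```text
time: 11.35
tool_pos: [0.5021, 0.3414, 0.1175]
ee_rot: [-3.061, 1.57, 0.556]
wrist_force: [-0.5, 0.3, -6.1]
width: 0.0088
```

Emit:
drive_tool(
  commands=[
    [[0.006,0,0,0],[0.004,0,0,0],[0.004,0,0,0],[0.004,0,0,0],[0,0,0,0],[0,0,0,0]],
  ],
)

```text
time: 11.95
tool_pos: [0.5021, 0.3415, 0.113]
ee_rot: [-2.7, 1.57, 0.917]
wrist_force: [0.1, 0.9, -3.9]
width: 0.0086
```

Contact is starting, as the force is falling.

Emit:
drive_tool(
  commands=[
    [[0.003,0,0,0],[0,0,0,0],[0,0,0,0]],
  ],
)

```text
time: 12.25
tool_pos: [0.5022, 0.3417, 0.1129]
ee_rot: [-2.8, 1.569, 0.817]
wrist_force: [-1.4, 0.7, 0.7]
width: 0.0091
```

Emit:
drive_tool(
  commands=[
    [[0,0,0,0],[0,0,0,0],[0,0,0,0],[0,0,0,0],[0,0,0,0],[0,0,0,0],[0,0,0,0],[0,0,0,0],[-0.04,0,0,0],[-0.06,0,0,0],[-0.06,0,0,0],[-0.06,0,0,0],[-0.1,0,0,0],[-0.1,0,0,0],[-0.1,0,0,0],[-0.08,0,0,0],[0,0,0,0]],
  ],
  grip=0.75,
)

```text
time: 13.95
tool_pos: [0.5034, 0.3419, 0.2675]
ee_rot: [-3.108, 1.561, 0.509]
wrist_force: [-0.8, -0.1, 0.1]
width: 0.0705
```

Run:
```python
from h import *
s=snap('side','s2')
s=snap('scene','c2');np.savez('/tmp/scene2.npz',**s)
s=snap('side');np.savez('/tmp/side2.npz',**s)
plan([.594,.124,.20],3.2)
```

```text
tcp [0.5017 0.341  0.2612] jaw -62.75 tilt 0.04 q6 1.599 F [-0.1  0.5 -0.6] w 0.0704 t 14.1
turn deg -65.95 frac -0.18319 | shift m [0.0612 0.0801 0.2218] frac [0.2448 0.3203 0.8872]
```

View pics/s2.png

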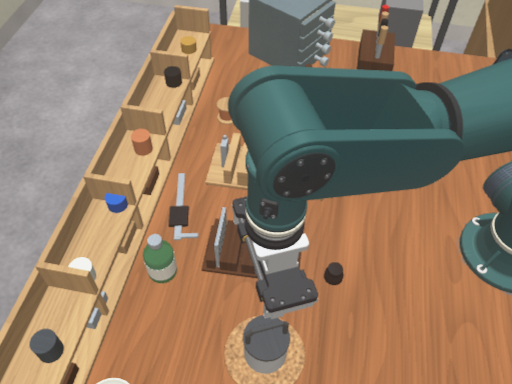

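Emit:
drive_tool(
  commands=[
    [[0,0,0,-0.023],[0,0,0,-0.023],[0,0,0,-0.023],[0,0,0,-0.023],[0,0,0,-0.023],[0,0,0,-0.023],[0,0,0,-0.023],[0,0,0,-0.022],[0,0,0,0]],
  ],
  grip=0.35,
)

```text
time: 15.0
tool_pos: [0.5013, 0.3408, 0.2597]
ee_rot: [-1.14, 1.567, -2.656]
wrist_force: [-0.3, 0.3, 0.4]
width: 0.0333
```

Run:
```python
from h import *
plan([.5455,.119,.20],3.2)
```

```text
tcp [0.5013 0.3408 0.2597] jaw 3.11 tilt 0.2 q6 0.449 F [-0.3  0.3  0.4] w 0.0333 t 15.0
turn deg -0.09 frac -0.00024 | shift m [0.0599 0.0319 0.2238] frac [0.2397 0.1276 0.8954]
```

Emit:
drive_tool(
  commands=[
    [[0,0.01,0.08,0],[0,0.02,0.14,0],[0,0.02,0.14,0],[0,0.02,0.14,0],[0,0.02,0.14,0],[0,0.02,0.14,0],[0,0.01,0.075,0],[0,0.008,0.04,0],[0.08,0,0,0],[0.08,0,0,0],[0.05,0,0,0],[0.03,0,0,0],[0,0,0,0],[0,0,0,0]],
  ],
)

```text
time: 16.4
tool_pos: [0.5464, 0.1198, 0.2023]
ee_rot: [1.776, 1.57, 0.26]
wrist_force: [-0.0, 0.2, -0.0]
width: 0.033
```

Run:
```python
from h import *
plan([.5455,.119,.20],3.2)
s=snap('wrist','w3');np.savez('/tmp/w3.npz',**s)
P=fcloud(s);ok=s['z_map']>0
def rect(m,name):
    p=P[m]
    if len(p)<5: print(name,len(p));return
    r=cv2.minAreaRect(p[:,:2].astype(np.float32)*1000);print(name,len(p),np.round(r[0],1),np.round(r[1],1),round(r[2],2),p[:,2].mean().round(4))
b=lambda x0,x1,y0,y1,z0,z1:ok&(P[...,0]>x0)&(P[...,0]<x1)&(P[...,1]>y0)&(P[...,1]<y1)&(P[...,2]>z0)&(P[...,2]<z1)
rect(b(.44,.58,.0,.2,.096,.108),'plA');rect(b(.58,.7,.0,.2,.096,.108),'plB')
rect(b(.43,.75,-.25,-.0,.056,.064),'frametop');rect(b(.65,.75,-.2,-.05,.08,.1),'latch')
```

```text
tcp [0.5464 0.1198 0.2023] jaw 3.13 tilt 0.05 q6 0.06 F [-0.   0.2 -0. ] w 0.033 t 16.4
turn deg -0.07 frac -0.00018 | shift m [ 0.0023 -0.0009  0.0008] frac [ 0.0093 -0.0036  0.003 ]
plA 782 [544.2 118. ] [ 7.2 99.4] 3.07 0.0994
plB 757 [639.4 124.3] [ 8.8 99.8] 3.38 0.0991
frametop 1721 [561.2 -88.1] [126.4  50. ] 2.25 0.0591
latch 0
```

View pics/w3.png

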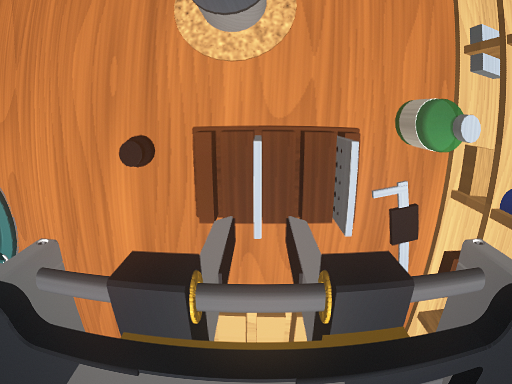

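Run:
```python
from h import *
s=dict(np.load('/tmp/w3.npz'));p,R,o=pose()
E=s['extrinsics'];K=s['mtx']
def proj(X):
    q=E[:3,:3]@X+E[:3,3];d=np.array([q[0],-q[1],-q[2]]);r=np.arctan2(np.hypot(d[0],d[1]),d[2]);n=d[:2]/np.hypot(d[0],d[1]);return (K[0,2]+K[0,0]*r*n[0]),(K[1,2]+K[1,1]*r*n[1])
for dx in [-.0165,0,.0165]: print(proj(p+R[:,1]*dx))
x=p.copy();x[2]=.1;print('tcp dropped to plate',proj(x))
g=cv2.cvtColor(s['pixels'],cv2.COLOR_RGB2GRAY)
for v in [205,212,219]: print(v,g[v,222:305:1].tolist())
for v in [140,180,210]: print(v,g[v,245:272].tolist())
```

```text
(np.float64(234.44480433698428), np.float64(229.23130782729612))
(np.float64(260.0068639831798), np.float64(229.32440521806984))
(np.float64(285.57547598302915), np.float64(229.22834911915092))
tcp dropped to plate (np.float64(259.96076269354995), np.float64(190.20720723339855))
205 [76, 78, 79, 77, 75, 74, 78, 75, 71, 71, 70, 72, 76, 78, 79, 79, 76, 72, 72, 71, 70, 69, 69, 70, 73, 76, 75, 74, 73, 73, 69, 159, 220, 214, 214, 212, 211, 211, 223, 187, 60, 77, 79, 78, 75, 76, 78, 76, 72, 70, 71, 72, 74, 77, 81, 80, 77, 73, 73, 70, 70, 69, 69, 70, 72, 76, 73, 72, 72, 72, 73, 74, 76, 77, 77, 79, 59, 41, 40, 38, 58, 76, 79]
212 [75, 79, 78, 77, 75, 75, 76, 76, 73, 71, 70, 72, 75, 79, 80, 80, 78, 73, 73, 72, 72, 69, 71, 70, 73, 77, 74, 74, 73, 74, 67, 155, 217, 215, 212, 211, 212, 213, 223, 187, 60, 78, 78, 79, 74, 75, 76, 76, 74, 70, 72, 72, 75, 78, 81, 79, 76, 76, 73, 73, 70, 70, 68, 69, 74, 76, 74, 72, 72, 73, 75, 74, 74, 76, 75, 79, 51, 39, 41, 39, 72, 80, 76]
219 [121, 121, 123, 123, 123, 123, 122, 121, 125, 114, 64, 31, 44, 71, 81, 80, 77, 77, 73, 73, 71, 72, 70, 71, 74, 77, 77, 73, 74, 72, 66, 158, 221, 213, 212, 212, 213, 212, 222, 193, 81, 78, 80, 78, 75, 75, 79, 76, 75, 71, 71, 72, 75, 79, 82, 79, 76, 76, 72, 71, 72, 69, 71, 66, 47, 34, 56, 104, 124, 124, 122, 121, 122, 122, 123, 122, 124, 123, 100, 97, 87, 77, 76]
140 [71, 71, 73, 77, 74, 76, 79, 71, 93, 127, 121, 120, 119, 120, 120, 120, 96, 65, 78, 80, 79, 79, 79, 79, 75, 75, 72]
180 [72, 76, 75, 75, 73, 73, 75, 59, 168, 229, 214, 215, 214, 211, 210, 222, 187, 56, 74, 78, 76, 77, 75, 77, 74, 71, 70]
210 [69, 75, 78, 75, 73, 72, 73, 68, 156, 217, 212, 212, 212, 212, 213, 223, 186, 61, 77, 81, 76, 75, 74, 77, 76, 73, 72]
```

Emit:
drive_tool(
  commands=[
    [[0,-0.008,0.007,0],[0.04,0,0,0],[0.06,0,0,0],[0.08,0,0,0],[0.06,0,0,0],[0.04,0,0,0],[0.02,0,0,0],[0,0,0,0],[0,0,0,0]],
  ],
)

```text
time: 17.35
tool_pos: [0.5447, 0.1177, 0.1274]
ee_rot: [1.685, 1.569, 0.168]
wrist_force: [-0.9, -0.4, 0.2]
width: 0.0328
```

Run:
```python
from h import *
s=snap('wrist','w4')
P=fcloud(s);ok=s['z_map']>0
b=lambda x0,x1,y0,y1,z0,z1:ok&(P[...,0]>x0)&(P[...,0]<x1)&(P[...,1]>y0)&(P[...,1]<y1)&(P[...,2]>z0)&(P[...,2]<z1)
m=b(.53,.56,.0,.2,.096,.104);p=P[m];r=cv2.minAreaRect(p[:,:2].astype(np.float32)*1000);print(r,p[:,2].mean())
plan([r[0][0]/1000,r[0][1]/1000,.068],3.2)
```

```text
((544.3125610351562, 117.77630615234375), (7.7853899002075195, 99.5742416381836), 2.7449464797973633) 0.09940217333530346
tcp [0.5449 0.1177 0.1277] jaw 3.13 tilt 0.11 q6 0.056 F [ 0.4 -0.2  0.1] w 0.0325 t 17.4
turn deg -0.07 frac -0.0002 | shift m [ 0.0597 -0.0007 -0.0001] frac [ 0.2389 -0.0028 -0.0004]
```

View pics/w4.png

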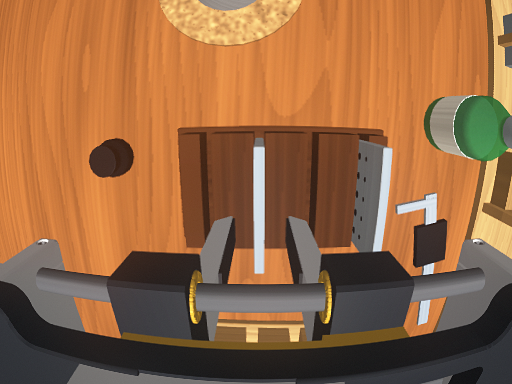

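Plate A sits at column ~259.5, central between the fingers. I'll descend and grip.

Emit:
drive_tool(
  commands=[
    [[0.04,-0.002,0,0],[0.06,0,0,0],[0.06,0,0,0],[0.05,0,0,0],[0.028,0,0,0],[0,0,0,0],[0,0,0,0]],
  ],
)

```text
time: 18.1
tool_pos: [0.5439, 0.1176, 0.0672]
ee_rot: [2.205, 1.571, 0.689]
wrist_force: [0.6, 0.7, -0.3]
width: 0.0329
```

Emit:
drive_tool(
  commands=[
    [[0,0,0,0],[0,0,0,0],[0,0,0,0],[0,0,0,0],[0,0,0,0],[0,0,0,0],[0,0,0,0]],
  ],
  grip=0,
)

```text
time: 18.8
tool_pos: [0.5438, 0.1176, 0.0677]
ee_rot: [1.868, 1.57, 0.351]
wrist_force: [-1.1, 0.9, 4.3]
width: 0.0076
```

Emit:
drive_tool(
  commands=[
    [[-0.01,0,0,0],[-0.02,0,0,0],[-0.03,0,0,0],[-0.03,0,0,0],[-0.03,0,0,0],[-0.03,0,0,0],[-0.03,0,0,0],[-0.04,0,0,0],[-0.05,0,0,0],[-0.06,0,0,0],[-0.06,0,0,0],[-0.05,0,0,0],[-0.03,0,0,0],[-0.01,0,0,0],[0,0,0,0],[0,0,0,0]],
  ],
)

```text
time: 20.4
tool_pos: [0.5433, 0.1176, 0.1864]
ee_rot: [-1.56, 1.569, -3.076]
wrist_force: [-1.5, 0.8, -5.7]
width: 0.0077
```

Run:
```python
from h import *
s=snap('wrist','w5');np.savez('/tmp/w5.npz',**s)
plan([.550,-.128,.19],2)
s=snap('side','s5');np.savez('/tmp/side5.npz',**s);s=snap('scene','c5');np.savez('/tmp/scene5.npz',**s)
```

```text
tcp [0.5432 0.1176 0.1862] jaw 3.13 tilt 0.11 q6 0.056 F [-0.3 -0.1 -5.6] w 0.0078 t 20.45
turn deg 1.13 frac 0.00314 | shift m [-0.0038 -0.0018  0.2456] frac [-0.0153 -0.0072  0.9826]
```

View pics/w5.png

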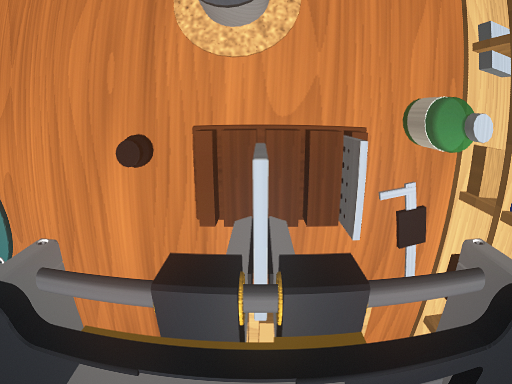

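View pics/c5.png

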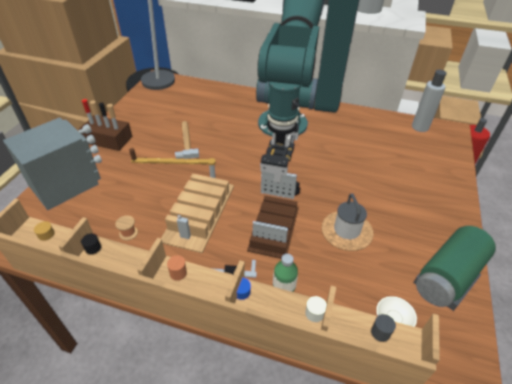

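View pics/s5.png

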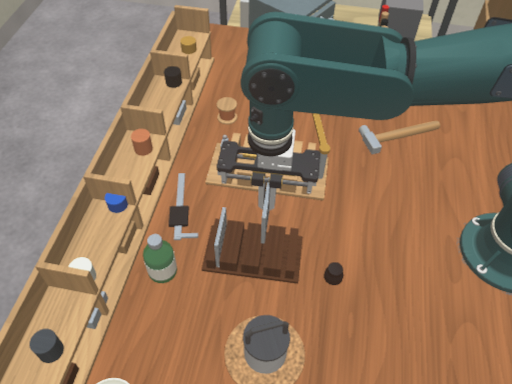

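Emit:
drive_tool(
  commands=[
    [[-0.08,0,0,0],[-0.1,0,0.03,0],[-0.08,0,0.06,0],[-0.036,-0.005,0.1,0],[0,-0.005,0.12,0],[0,-0.005,0.12,0],[0,-0.005,0.12,0],[0,-0.005,0.12,0],[0,-0.005,0.12,0],[0,-0.005,0.12,0],[0,-0.005,0.12,0],[0,-0.005,0.12,0],[0,-0.003,0.1,0],[0,-0.003,0.07,0],[0,0,0.04,0],[0,0,0.01,0],[0,0,0,0],[0,0,0,0]],
  ],
)

```text
time: 22.35
tool_pos: [0.5499, -0.224, 0.2614]
ee_rot: [2.781, 1.57, 1.266]
wrist_force: [0.2, -0.3, -5.6]
width: 0.008
```

Run:
```python
from h import *
s=snap('wrist','w6');np.savez('/tmp/w6.npz',**s)
plan([.550,-.128,.19],2)
```

```text
tcp [ 0.5499 -0.224   0.2614] jaw 3.22 tilt 0.03 q6 -0.539 F [ 0.7  0.4 -6.1] w 0.0077 t 22.4
turn deg 1.22 frac 0.00339 | shift m [ 0.0715  0.0034 -0.0959] frac [ 0.2859  0.0137 -0.3834]
```

View pics/w6.png

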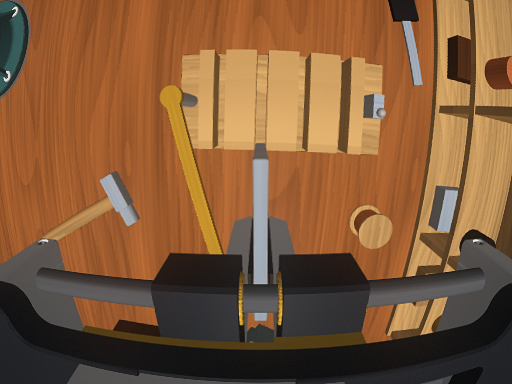

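```bash
cat > fr.py <<'E'
from h import *
def framefit(s,verbose=True):
    P=fcloud(s);ok=s['z_map']>0
    m=ok&(P[...,0]>.44)&(P[...,0]<.74)&(P[...,1]>-.22)&(P[...,1]<-.04)&(P[...,2]>.055)&(P[...,2]<.064)
    p=P[m];print('n',len(p),'z',p[:,2].mean())
    out=[]
    for yc in np.arange(-.185,-.07,.01):
        q=p[abs(p[:,1]-yc)<.005];x=np.sort(q[:,0]);g=np.diff(x);i=np.nonzero(g>.008)[0]
        out.append((yc,[( round((x[k]+x[k+1])*500,1),round(g[k]*1000,1)) for k in i],round(x[0]*1000,1),round(x[-1]*1000,1)))
        if verbose: print(round(yc,3),out[-1][1:])
    r=cv2.minAreaRect(p[:,:2].astype(np.float32)*1000);print(r)
    return out
if __name__=='__main__':
    framefit(dict(np.load('/tmp/w6.npz')))
E
python3 fr.py
```

```text
n 12087 z 0.059547860664293475
-0.185 ([(np.float64(494.0), np.float64(14.7)), (np.float64(547.9), np.float64(14.9)), (np.float64(601.2), np.float64(16.1)), (np.float64(654.9), np.float64(14.3))], np.float64(467.1), np.float64(682.9))
-0.175 ([(np.float64(493.7), np.float64(14.7)), (np.float64(547.3), np.float64(14.9)), (np.float64(601.4), np.float64(15.2)), (np.float64(654.9), np.float64(14.8))], np.float64(466.8), np.float64(682.2))
-0.165 ([(np.float64(493.3), np.float64(14.5)), (np.float64(546.8), np.float64(14.8)), (np.float64(600.5), np.float64(14.6)), (np.float64(655.1), np.float64(15.3))], np.float64(466.6), np.float64(681.4))
-0.155 ([(np.float64(493.0), np.float64(14.7)), (np.float64(546.6), np.float64(14.0)), (np.float64(600.9), np.float64(14.0)), (np.float64(654.4), np.float64(15.1))], np.float64(466.3), np.float64(681.7))
-0.145 ([(np.float64(457.5), np.float64(16.5)), (np.float64(492.7), np.float64(16.0)), (np.float64(546.9), np.float64(14.7)), (np.float64(600.6), np.float64(14.9)), (np.float64(654.4), np.float64(14.6))], np.float64(448.6), np.float64(692.1))
-0.135 ([(
[... 899 characters left out ...]
oat64(491.9), np.float64(15.2)), (np.float64(545.4), np.float64(14.6)), (np.float64(598.9), np.float64(14.9)), (np.float64(652.9), np.float64(14.9))], np.float64(464.6), np.float64(680.2))
-0.085 ([(np.float64(491.4), np.float64(15.2)), (np.float64(544.9), np.float64(14.9)), (np.float64(599.0), np.float64(15.0)), (np.float64(652.9), np.float64(14.0))], np.float64(464.6), np.float64(679.9))
-0.075 ([(np.float64(491.0), np.float64(14.4)), (np.float64(544.9), np.float64(16.0)), (np.float64(598.5), np.float64(13.9)), (np.float64(652.4), np.float64(14.4))], np.float64(464.6), np.float64(679.1))
((570.0181884765625, -129.83444213867188), (243.40452575683594, 130.9930877685547), 1.6285923719406128)
```

Emit:
drive_tool(
  commands=[
    [[0,0,0,0.0046],[0,0,0,0],[0,0,0,0]],
  ],
)

```text
time: 22.7
tool_pos: [0.5497, -0.2247, 0.2613]
ee_rot: [1.687, 1.571, 0.143]
wrist_force: [0.1, 0.1, -5.3]
width: 0.008
```

Run:
```python
from h import *
plan([.5461,-.130,.17],1.55)
```

```text
tcp [ 0.5497 -0.2247  0.2613] jaw 1.5 tilt 0.01 q6 -0.51 F [ 0.1  0.1 -5.3] w 0.008 t 22.7
turn deg -0.05 frac -0.00013 | shift m [ 0.0913 -0.0011 -0.0948] frac [ 0.3654 -0.0044 -0.3791]
```

Emit:
drive_tool(
  commands=[
    [[0,-0.004,-0.03,0],[0,0,-0.06,0],[0,0,-0.09,0],[0,0,-0.09,0],[0,0,-0.06,0],[0,0,-0.03,0],[0,0,-0.019,0],[0.06,0,0,0],[0.08,0,0,0],[0.08,0,0,0],[0.08,0,0,0],[0.04,0,0,0],[0.025,0,0,0],[0,0,0,0],[0,0,0,0],[0,0,0,0]],
  ],
)

```text
time: 24.3
tool_pos: [0.547, -0.1307, 0.1714]
ee_rot: [1.241, 1.568, -0.305]
wrist_force: [-0.3, 1.1, -4.5]
width: 0.0074
```

Run:
```python
from fr import *
s=snap('wrist','w7');framefit(s)
plan([.5461,-.130,.135],1.55)
```

```text
n 17023 z 0.059410799122818214
-0.185 ([(np.float64(493.6), np.float64(14.1)), (np.float64(549.2), np.float64(62.3)), (np.float64(601.2), np.float64(14.2)), (np.float64(655.4), np.float64(14.2))], np.float64(467.4), np.float64(682.3))
-0.175 ([(np.float64(493.6), np.float64(14.4)), (np.float64(548.5), np.float64(56.6)), (np.float64(601.2), np.float64(15.5)), (np.float64(655.3), np.float64(14.3))], np.float64(467.2), np.float64(682.0))
-0.165 ([(np.float64(493.7), np.float64(14.8)), (np.float64(550.8), np.float64(21.8)), (np.float64(601.1), np.float64(15.2)), (np.float64(655.1), np.float64(14.6))], np.float64(466.8), np.float64(681.4))
-0.155 ([(np.float64(492.9), np.float64(14.8)), (np.float64(548.5), np.float64(17.3)), (np.float64(600.7), np.float64(15.5)), (np.float64(654.6), np.float64(14.9))], np.float64(466.1), np.float64(681.5))
-0.145 ([(np.float64(492.7), np.float64(15.5)), (np.float64(547.8), np.float64(18.2)), (np.float64(600.2), np.float64(15.8)), (np.float64(654.1), np.float64(15.0))], np.float64(465.4), np.float64(683.7))
-0.135 ([(np.float64(460.0), np.float64(11.4)), (
[... 1051 characters left out ...]
.085 ([(np.float64(490.7), np.float64(14.4)), (np.float64(544.8), np.float64(14.4)), (np.float64(598.9), np.float64(14.0)), (np.float64(652.8), np.float64(14.2))], np.float64(463.7), np.float64(679.8))
-0.075 ([(np.float64(491.2), np.float64(15.2)), (np.float64(544.6), np.float64(14.4)), (np.float64(598.7), np.float64(14.5)), (np.float64(652.9), np.float64(14.4))], np.float64(464.1), np.float64(679.6))
((569.4969482421875, -129.75857543945312), (254.11166381835938, 130.5087127685547), 1.3603923320770264)
tcp [ 0.5469 -0.1306  0.1713] jaw 1.47 tilt 0.14 q6 -0.361 F [ 0.8  0.1 -4.7] w 0.0082 t 24.35
turn deg -0.08 frac -0.00022 | shift m [ 0.0363 -0.0009 -0.0007] frac [ 0.1452 -0.0036 -0.0028]
```

View pics/w7.png

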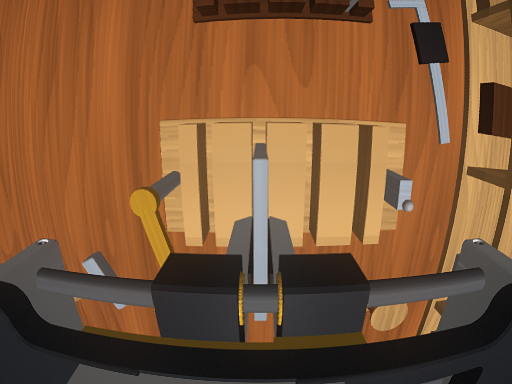

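Emit:
drive_tool(
  commands=[
    [[0,-0.004,-0.002,0],[0.04,0,0,0],[0.06,0,0,0],[0.05,0,0,0],[0.03,0,0,0],[0,0,0,0],[0,0,0,0],[0,0,0,0]],
  ],
)

```text
time: 25.15
tool_pos: [0.5458, -0.1301, 0.1257]
ee_rot: [1.276, 1.569, -0.269]
wrist_force: [0.5, -0.0, -4.4]
width: 0.0073
```

Run:
```python
from fr import *
s=snap('wrist','w8')
plan([.5461,-.130,.0685],1.55)
```

```text
tcp [ 0.5458 -0.1301  0.1259] jaw 1.47 tilt 0.1 q6 -0.361 F [-0.1 -0.6 -4.9] w 0.0081 t 25.2
turn deg -0.08 frac -0.00022 | shift m [ 0.0574  0.0002 -0.0002] frac [ 0.2295  0.0007 -0.0006]
```

View pics/w8.png

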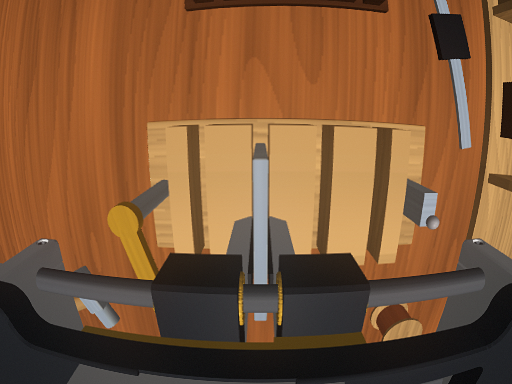

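The plate edge at column 260 is aligned with bay 1 (columns 254–267). Inserting.

Emit:
drive_tool(
  commands=[
    [[0.02,0,0,0],[0.03,0,0,0],[0.03,0,0,0],[0.03,0,0,0],[0.03,0,0,0],[0.03,0,0,0],[0.02,0,0,0],[0.02,0,0,0],[0.01,0,0,0],[0,0,0,0],[0,0,0,0]],
  ],
)

```text
time: 26.3
tool_pos: [0.5455, -0.13, 0.0703]
ee_rot: [1.396, 1.57, -0.149]
wrist_force: [0.4, -0.1, -4.0]
width: 0.0079
```

Emit:
drive_tool(
  commands=[
    [[0.003,0.002,0,0],[0.003,0,0,0],[0.002,0,0,0],[0.002,0,0,0],[0,0,0,0],[0,0,0,0]],
  ],
)

```text
time: 26.9
tool_pos: [0.5458, -0.1299, 0.0677]
ee_rot: [1.349, 1.57, -0.196]
wrist_force: [-0.4, 0.3, -2.9]
width: 0.0073
```

Emit:
drive_tool(
  commands=[
    [[0.002,0,0,0],[0.002,0,0,0],[0,0,0,0],[0,0,0,0]],
  ],
)

```text
time: 27.3
tool_pos: [0.546, -0.13, 0.0678]
ee_rot: [1.268, 1.57, -0.277]
wrist_force: [-2.9, 2.2, 5.2]
width: 0.0078
```

Emit:
drive_tool(
  commands=[
    [[-0.002,0,0,0],[0,0,0,0],[0,0,0,0],[0,0,0,0],[0,0,0,0],[-0.04,0,0,0],[-0.06,0,0,0],[-0.08,0,0,0],[-0.1,0,0,0],[-0.1,0,0,0],[-0.08,0,0,0],[-0.06,0,0,0],[0,0,0,0]],
  ],
  grip=0.35,
)

```text
time: 28.6
tool_pos: [0.5473, -0.1304, 0.201]
ee_rot: [1.221, 1.564, -0.324]
wrist_force: [-0.1, -0.5, -0.5]
width: 0.0327
```

Run:
```python
from fr import *
s=snap('wrist','w9')
P=fcloud(s);ok=s['z_map']>0
b=lambda x0,x1,y0,y1,z0,z1:ok&(P[...,0]>x0)&(P[...,0]<x1)&(P[...,1]>y0)&(P[...,1]<y1)&(P[...,2]>z0)&(P[...,2]<z1)
p=P[b(.52,.57,-.2,-.05,.09,.11)];r=cv2.minAreaRect(p[:,:2].astype(np.float32)*1000);print(r,p[:,2].mean())
plan([.6395,.124,.20],3.2)
```

```text
((546.2632446289062, -129.354248046875), (7.581643104553223, 99.74406433105469), 1.533860445022583) 0.09929455926677098
tcp [ 0.5465 -0.1301  0.1988] jaw 1.47 tilt 0.19 q6 -0.361 F [ 0.1  0.2 -0.7] w 0.0328 t 28.65
turn deg -1.73 frac -0.00479 | shift m [-0.0012  0.1071 -0.2486] frac [-0.0048  0.4283 -0.9942]
```

View pics/w9.png

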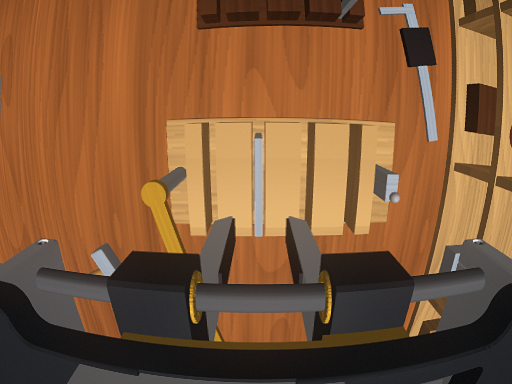

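Plate A stands in bay 1 at column 258, centred to about 0.2 mm. Next is plate B.

Emit:
drive_tool(
  commands=[
    [[0,0,0,-0.0048],[0,0.01,-0.05,0],[0,0.05,-0.1,0],[0,0.06,-0.14,0],[0,0.06,-0.14,0],[0,0.06,-0.14,0],[0,0.06,-0.14,0],[0,0.06,-0.14,0],[0,0.04,-0.09,0],[0,0.028,-0.054,0],[0,0,0,0],[0,0,0,0],[0,0,0,0]],
  ],
)

```text
time: 29.95
tool_pos: [0.6384, 0.1229, 0.197]
ee_rot: [-0.689, 1.57, -2.206]
wrist_force: [-0.7, -0.2, 0.2]
width: 0.0331
```

```bash
cat > pl.py <<'E'
from h import *
import sys
def pfit(s,x0,x1,y0,y1):
    P=fcloud(s);ok=s['z_map']>0
    b=ok&(P[...,0]>x0)&(P[...,0]<x1)&(P[...,1]>y0)&(P[...,1]<y1)&(P[...,2]>.096)&(P[...,2]<.104)
    p=P[b];r=cv2.minAreaRect(p[:,:2].astype(np.float32)*1000);print(r,p[:,2].mean());return r
E
python3 - <<'E'
from pl import *
s=snap('wrist','w10');r=pfit(s,.61,.67,.04,.2)
plan([r[0][0]/1000,r[0][1]/1000,.125],3.2)
E
```

```text
((640.2240600585938, 124.58535766601562), (7.4473090171813965, 99.02796173095703), 2.9525156021118164) 0.0993689779691028
tcp [0.6385 0.1228 0.1972] jaw 3.09 tilt 0.02 q6 0.049 F [-0.1 -1.   1. ] w 0.0327 t 30.0
turn deg -0.11 frac -0.0003 | shift m [ 0.0722  0.0018 -0.0017] frac [ 0.2888  0.0073 -0.0068]
```

View pics/w10.png

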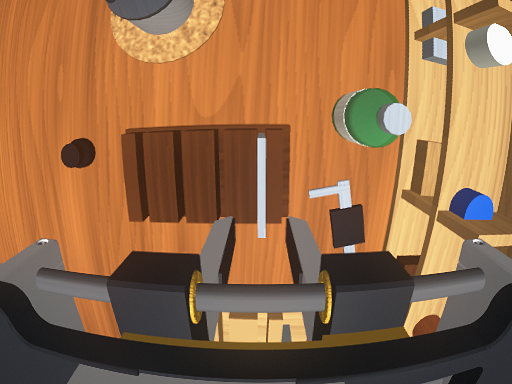

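Emit:
drive_tool(
  commands=[
    [[0,0.007,-0.007,0],[0.04,0,0,0],[0.06,0,0,0],[0.08,0,0,0],[0.06,0,0,0],[0.04,0,0,0],[0,0,0,0],[0,0,0,0]],
  ],
)

```text
time: 30.8
tool_pos: [0.6404, 0.126, 0.127]
ee_rot: [-3.025, 1.571, 1.743]
wrist_force: [0.3, -0.5, 0.2]
width: 0.0329
```

Run:
```python
from pl import *
s=snap('wrist','w11');r=pfit(s,.61,.67,.04,.2)
plan([r[0][0]/1000,r[0][1]/1000,.068],3.1)
```

```text
((640.091552734375, 124.65864562988281), (7.76632833480835, 99.29651641845703), 2.8060808181762695) 0.09936134581811418
tcp [0.6409 0.1261 0.1279] jaw 3.2 tilt 0.09 q6 0.052 F [ 0.3 -0.1 -0.6] w 0.0331 t 30.85
turn deg 0.1 frac 0.00029 | shift m [ 0.0599 -0.001   0.0014] frac [ 0.2395 -0.0039  0.0057]
```

Emit:
drive_tool(
  commands=[
    [[0.04,-0.003,0.005,0],[0.06,0,0,0],[0.06,0,0,0],[0.05,0,0,0],[0.03,0,0,0],[0,0,0,0],[0,0,0,0]],
  ],
)

```text
time: 31.55
tool_pos: [0.6398, 0.1248, 0.0669]
ee_rot: [3.002, 1.571, 1.487]
wrist_force: [-0.0, 0.5, 0.1]
width: 0.0328
```

Emit:
drive_tool(
  commands=[
    [[0,0,0,0],[0,0,0,0],[0,0,0,0],[0,0,0,0],[0,0,0,0],[0,0,0,0],[0,0,0,0]],
  ],
  grip=0,
)

```text
time: 32.25
tool_pos: [0.6398, 0.1248, 0.0676]
ee_rot: [1.822, 1.57, 0.307]
wrist_force: [-1.8, -0.4, 1.8]
width: 0.008
```

Emit:
drive_tool(
  commands=[
    [[-0.01,0,0,0],[-0.02,0,0,0],[-0.03,0,0,0],[-0.03,0,0,0],[-0.03,0,0,0],[-0.03,0,0,0],[-0.03,0,0,0],[-0.04,0,0,0],[-0.06,0,0,0],[-0.08,0,0,0],[-0.08,0,0,0],[-0.06,0,0,0],[-0.03,0,0,0],[-0.02,0,0,0],[0,0,0,0]],
  ],
)

```text
time: 33.75
tool_pos: [0.6398, 0.1247, 0.2048]
ee_rot: [1.749, 1.57, 0.234]
wrist_force: [0.7, -0.2, -5.6]
width: 0.0082
```

Emit:
drive_tool(
  commands=[
    [[0,0,0.02,0],[0,-0.01,0.05,0],[0,-0.02,0.09,0],[0,-0.03,0.13,0],[0,-0.03,0.13,0],[0,-0.03,0.13,0],[0,-0.03,0.13,0],[0,-0.03,0.13,0],[0,-0.02,0.09,0],[0,-0.015,0.06,0],[0,0,0.03,0],[0,0,0.02,0.0046],[0,0,0,0],[0,0,0,0],[0,0,0,0]],
  ],
)

```text
time: 35.25
tool_pos: [0.6003, -0.1293, 0.2045]
ee_rot: [3.025, 1.57, 1.482]
wrist_force: [-0.3, -0.0, -5.6]
width: 0.0079
```

Run:
```python
from fr import *
s=snap('wrist','w12');framefit(s)
plan([.6000,-.130,.127],1.55)
```

```text
n 13929 z 0.05942642925260593
-0.185 ([(np.float64(493.6), np.float64(14.5)), (np.float64(545.7), np.float64(18.7)), (np.float64(602.0), np.float64(62.9)), (np.float64(655.6), np.float64(15.3))], np.float64(466.3), np.float64(682.2))
-0.175 ([(np.float64(493.4), np.float64(14.9)), (np.float64(542.5), np.float64(17.0)), (np.float64(602.2), np.float64(28.8)), (np.float64(655.0), np.float64(15.1))], np.float64(466.2), np.float64(681.3))
-0.165 ([(np.float64(492.9), np.float64(14.7)), (np.float64(542.6), np.float64(16.4)), (np.float64(602.0), np.float64(19.2)), (np.float64(654.6), np.float64(15.6))], np.float64(465.7), np.float64(681.4))
-0.155 ([(np.float64(492.7), np.float64(15.1)), (np.float64(542.1), np.float64(17.1)), (np.float64(601.7), np.float64(19.1)), (np.float64(654.4), np.float64(15.3))], np.float64(465.9), np.float64(681.1))
-0.145 ([(np.float64(458.4), np.float64(14.9)), (np.float64(492.5), np.float64(14.7)), (np.float64(542.0), np.float64(16.7)), (np.float64(601.5), np.float64(18.9)), (np.float64(654.3), np.float64(15.2))], np.float64(450.9), np.float64(683.4))
-0.135 ([(n
[... 1085 characters left out ...]
)
-0.085 ([(np.float64(491.2), np.float64(14.0)), (np.float64(542.9), np.float64(10.6)), (np.float64(599.2), np.float64(15.0)), (np.float64(652.7), np.float64(14.1))], np.float64(464.6), np.float64(679.4))
-0.075 ([(np.float64(490.8), np.float64(14.7)), (np.float64(544.7), np.float64(14.6)), (np.float64(599.0), np.float64(14.9)), (np.float64(652.5), np.float64(14.6))], np.float64(463.8), np.float64(678.9))
((569.3411865234375, -129.85116577148438), (253.6543731689453, 130.5046844482422), 1.2981613874435425)
tcp [ 0.6003 -0.1294  0.2045] jaw 1.63 tilt 0.02 q6 -0.333 F [ 0.2  0.4 -5. ] w 0.0081 t 35.3
turn deg 0.08 frac 0.00022 | shift m [ 0.0775 -0.0003  0.0006] frac [ 0.3099 -0.0013  0.0024]
```

View pics/w12.png

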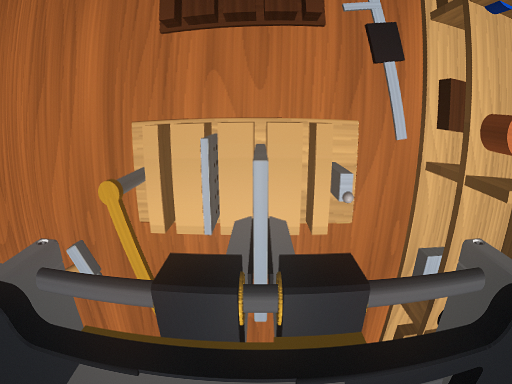

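Bay 2 is at columns 253–267 and the held plate at column 260, so they're aligned. Lowering now.

Emit:
drive_tool(
  commands=[
    [[0.04,0,0.002,0],[0.06,0,0,0],[0.08,0,0,0],[0.06,0,0,0],[0.04,0,0,0],[0.03,0,0,0],[0,0,0,0],[0,0,0,0],[0,0,0,0]],
  ],
)

```text
time: 36.2
tool_pos: [0.6008, -0.1311, 0.1283]
ee_rot: [1.277, 1.568, -0.267]
wrist_force: [-0.0, -0.7, -4.7]
width: 0.0076
```

Run:
```python
from fr import *
s=snap('wrist','w13')
plan([.6000,-.130,.0700],1.55)
```

```text
tcp [ 0.6008 -0.1311  0.1282] jaw 1.54 tilt 0.13 q6 -0.334 F [-0.3 -0.5 -5.4] w 0.0079 t 36.25
turn deg -0.01 frac -2e-05 | shift m [ 0.0582 -0.0009 -0.0012] frac [ 0.2329 -0.0036 -0.0046]
```

View pics/w13.png

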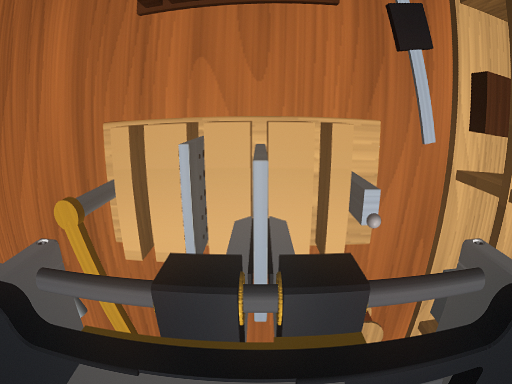

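Emit:
drive_tool(
  commands=[
    [[0,-0.003,-0.003,0],[0.02,0,0,0],[0.03,0,0,0],[0.03,0,0,0],[0.03,0,0,0],[0.03,0,0,0],[0.03,0,0,0],[0.02,0,0,0],[0.02,0,0,0],[0.02,0,0,0],[0,0,0,0],[0,0,0,0]],
  ],
)

```text
time: 37.45
tool_pos: [0.5994, -0.1302, 0.0695]
ee_rot: [1.906, 1.571, 0.362]
wrist_force: [-0.3, 0.1, -4.4]
width: 0.0079
```

Emit:
drive_tool(
  commands=[
    [[0.003,0,0,0],[0.002,0,0,0],[0.002,0,0,0],[0,0,0,0],[0,0,0,0]],
  ],
)

```text
time: 37.95
tool_pos: [0.5994, -0.1301, 0.0678]
ee_rot: [1.932, 1.571, 0.388]
wrist_force: [0.8, -0.1, -4.7]
width: 0.0079
```

Emit:
drive_tool(
  commands=[
    [[0.002,0.002,0,0],[0.002,0,0,0],[0.002,0,0,0],[0,0,0,0],[0,0,0,0]],
  ],
)

```text
time: 38.45
tool_pos: [0.5999, -0.1302, 0.0676]
ee_rot: [1.122, 1.57, -0.422]
wrist_force: [-4.2, 1.4, 5.6]
width: 0.0077
```

On the floor. Releasing.

Emit:
drive_tool(
  commands=[
    [[-0.003,0,0,0],[0,0,0,0],[0,0,0,0],[0,0,0,0],[0,0,0,0],[-0.04,0,0,0],[-0.06,0,0,0],[-0.08,0,0,0],[-0.1,0,0,0],[-0.1,0,0,0],[-0.08,0,0,0],[-0.06,0,0,0],[0,0,0,0]],
  ],
  grip=0.35,
)

```text
time: 39.75
tool_pos: [0.6014, -0.1306, 0.2012]
ee_rot: [1.256, 1.564, -0.288]
wrist_force: [-1.0, -0.6, -0.0]
width: 0.033
```

Run:
```python
from pl import *
s=snap('wrist','w14');pfit(s,.52,.575,-.2,-.05);pfit(s,.58,.63,-.2,-.05)
plan([.5,-.3,.25],3.2)
s=snap('side','s14');c=snap('scene','c14')
for n,s in [('side',s),('scene',c)]:
    P=cloud(s);ok=s['z_map']>0
    hsv=cv2.cvtColor(s['pixels'],cv2.COLOR_RGB2HSV)
    m=ok&(P[...,0]>.40)&(P[...,0]<.56)&(P[...,1]>-.43)&(P[...,1]<-.05)&(P[...,2]>.10)&(P[...,2]<.122)&(hsv[...,1]>100)
    p=P[m]
    if len(p)>5: print(n,len(p),cv2.minAreaRect(p[:,:2].astype(np.float32)*1000))
    m=ok&(P[...,0]>.40)&(P[...,0]<.6)&(P[...,1]>-.48)&(P[...,1]<-.27)&(P[...,2]>.125)&(P[...,2]<.17);p=P[m]
    if len(p)>5: print('knob',len(p),cv2.minEnclosingCircle(p[:,:2].astype(np.float32)*1000),p.mean(0))
```

```text
((545.9784545898438, -129.39871215820312), (8.678574562072754, 99.0759048461914), 1.1630308628082275) 0.09925632425707703
((600.281982421875, -130.19577026367188), (7.845761299133301, 98.59870910644531), 1.6107943058013916) 0.09929383372106636
tcp [ 0.6006 -0.1303  0.1989] jaw 1.55 tilt 0.2 q6 -0.333 F [-0.1 -0.2 -0.7] w 0.0327 t 39.8
turn deg -1.65 frac -0.0046 | shift m [-0.0512 -0.1097  0.1638] frac [-0.205  -0.4388  0.6553]
side 560 ((481.292236328125, -250.20941162109375), (25.271377563476562, 269.9742431640625), 15.876718521118164)
knob 82 ((521.166748046875, -375.40625), 11.632619857788086) [ 0.52113274 -0.37311595  0.14620975]
scene 252 ((482.18060302734375, -255.989501953125), (26.237550735473633, 275.58551025390625), 16.089141845703125)
knob 57 ((520.9052734375, -377.2360534667969), 9.347427368164062) [ 0.52306724 -0.37618716  0.14584333]
```

View pics/s14.png

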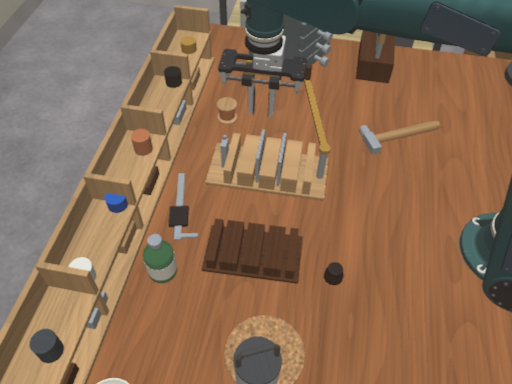

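The side view shows both plates in the frame and an empty rack. The pot has shifted, from about (266,345) to about (258,362). Measuring it.

Run:
```python
from h import *
for n in ['side','scene']:
    s=snap(n);P=cloud(s);ok=s['z_map']>0
    m=ok&(abs(P[...,0]-.5)<.13)&(abs(P[...,1]-.35)<.15)
    for nm,z0,z1 in [('lid',.082,.096),('handle',.12,.15)]:
        p=P[m&(P[...,2]>z0)&(P[...,2]<z1)]
        print(n,nm,len(p),cv2.minEnclosingCircle(p[:,:2].astype(np.float32)*1000),cv2.minAreaRect(p[:,:2].astype(np.float32)*1000),p[:,2].mean())
```

```text
side lid 1537 ((510.1109924316406, 385.2456970214844), 44.16244888305664) ((509.63043212890625, 384.5859069824219), (86.5531234741211, 85.68701171875), 11.883130073547363) 0.08976945365157178
side handle 287 ((509.82147216796875, 384.70147705078125), 40.575016021728516) ((509.45867919921875, 385.4307861328125), (81.00822448730469, 10.70093059539795), 26.448898315429688) 0.13595665816928715
scene lid 476 ((509.7590637207031, 383.66650390625), 45.51375961303711) ((510.8808288574219, 383.3930969238281), (85.83914184570312, 87.1122817993164), 73.9579849243164) 0.0879832260084356
scene handle 90 ((511.13397216796875, 383.2428283691406), 38.38092041015625) ((510.7461242675781, 384.02935791015625), (76.37836456298828, 10.460550308227539), 26.248960494995117) 0.13340169146521969
```

The pot was knocked about 45 mm off-centre and now overhangs the mat, so I'll re-seat it before closing the keeper.

Emit:
drive_tool(
  commands=[
    [[-0.08,0,0,0],[-0.1,0,-0.05,0],[-0.07,-0.01,-0.1,0],[0,-0.025,-0.15,0],[0,-0.025,-0.15,0],[0,-0.025,-0.15,0],[0,-0.025,-0.15,0],[0,-0.025,-0.15,0],[0,-0.025,-0.15,0],[0,-0.025,-0.15,0],[0,-0.025,-0.15,0],[0,-0.025,-0.15,0],[0,-0.025,-0.15,0],[0,-0.025,-0.15,0],[0,-0.02,-0.15,0],[0,-0.005,-0.07,0],[0,-0.005,-0.04,0],[0,0,0,0],[0,0,0,0]],
  ],
  grip=0.9,
)

```text
time: 41.9
tool_pos: [0.5078, 0.3813, 0.2594]
ee_rot: [-0.058, 1.57, -1.604]
wrist_force: [-1.1, 0.4, 0.1]
width: 0.0846
```

Emit:
drive_tool(
  commands=[
    [[0,0,0,0.023],[0,0,0,0.023],[0,0,0,0.023],[0,0,0,0.023],[0,0,0,0.023],[0,0,0,0.023],[0,0,0,0.023],[0,0,0,0.02],[0,0,0,0],[0,0,0,0]],
  ],
)

```text
time: 42.9
tool_pos: [0.5078, 0.3814, 0.2598]
ee_rot: [2.73, 1.57, 0.05]
wrist_force: [0.7, 0.2, 0.9]
width: 0.0848
```

```bash
cat > pot.py <<'E'
from h import *
def potfit(s):
    P=fcloud(s);ok=s['z_map']>0
    m=ok&(abs(P[...,0]-.5)<.13)&(abs(P[...,1]-.36)<.15);out={}
    for nm,z0,z1 in [('lid',.082,.096),('handle',.127,.15)]:
        p=P[m&(P[...,2]>z0)&(P[...,2]<z1)]
        out[nm]=cv2.minAreaRect(p[:,:2].astype(np.float32)*1000);print(nm,len(p),out[nm],p[:,2].mean())
    hsv=cv2.cvtColor(cv2.GaussianBlur(s['pixels'],(0,0),1.2),cv2.COLOR_RGB2HSV)
    m=(ok&(hsv[...,1]<125)&(abs(P[...,2])<.012)&(abs(P[...,0]-.5)<.12)&(abs(P[...,1]-.34)<.12)).astype(np.uint8)
    m=cv2.morphologyEx(m,cv2.MORPH_OPEN,np.ones((3,3)));p=P[m>0]
    print('mat',len(p),cv2.minEnclosingCircle(p[:,:2].astype(np.float32)*1000))
    return out
E
python3 - <<'E'
from pot import *
s=snap('wrist','w15');o=potfit(s)
plan([.5095,.384,.25],26.4-90)
E
```

```text
lid 3299 ((508.9554138183594, 385.62347412109375), (85.84661865234375, 85.79773712158203), 88.87184143066406) 0.08745127354716911
handle 598 ((508.44134521484375, 385.22998046875), (72.8563461303711, 9.476677894592285), 26.442123413085938) 0.13552197032002922
mat 0 ((0.0, 0.0), 0.0)
tcp [0.5077 0.3816 0.2598] jaw -63.57 tilt 0.02 q6 1.665 F [ 0.3  0.3 -0.6] w 0.0845 t 42.95
turn deg 0.03 frac 8e-05 | shift m [ 0.0098 -0.0014 -0.0027] frac [ 0.0391 -0.0054 -0.0109]
```

View pics/w15.png

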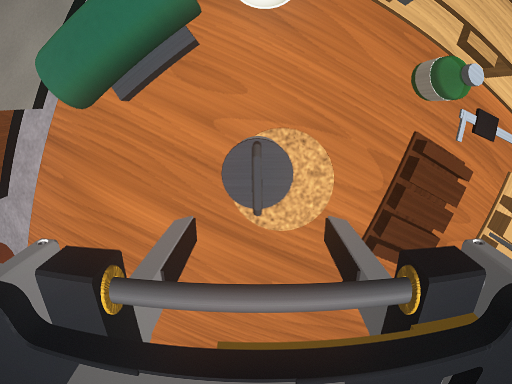

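Emit:
drive_tool(
  commands=[
    [[0,-0.01,-0.01,0],[0.06,0,0,0],[0.08,0,0,0],[0.08,0,0,0],[0.08,0,0,0],[0.08,0,0,0],[0.08,0,0,0],[0.06,0,0,0],[0.04,0,0,0],[0.022,0,0,0],[0,0,0,0],[0,0,0,0]],
  ],
)

```text
time: 44.15
tool_pos: [0.5089, 0.3862, 0.115]
ee_rot: [-3.009, 1.569, 0.593]
wrist_force: [0.2, 0.9, 0.3]
width: 0.0846
```

Emit:
drive_tool(
  commands=[
    [[0,0,0,0],[0,0,0,0],[0,0,0,0],[0,0,0,0],[0,0,0,0],[0,0,0,0],[0,0,0,0],[0,0,0,0],[0,0,0,0],[0,0,0,0],[0,0,0,0]],
  ],
  grip=0,
)

```text
time: 45.25
tool_pos: [0.5084, 0.3858, 0.114]
ee_rot: [0.934, 1.571, -1.747]
wrist_force: [0.0, -0.3, 0.2]
width: 0.0091
```

Emit:
drive_tool(
  commands=[
    [[-0.02,0,0,0],[-0.04,0,0,0],[-0.06,0,0,0],[-0.05,0,0,0],[-0.03,0,0,0],[0,0,0,0],[0,0,0,0]],
  ],
)

```text
time: 45.95
tool_pos: [0.5084, 0.386, 0.1642]
ee_rot: [-2.944, 1.57, 0.658]
wrist_force: [-0.8, -0.2, -6.0]
width: 0.0089
```

Run:
```python
from h import *
plan([.5015,.340,.113],-63.5)
```

```text
tcp [0.5084 0.386  0.1642] jaw -63.61 tilt 0.03 q6 1.671 F [-0.8 -0.2 -6. ] w 0.0089 t 45.95
turn deg -0.11 frac -0.00032 | shift m [0.0512 0.038  0.0267] frac [0.2049 0.1522 0.1069]
```

Emit:
drive_tool(
  commands=[
    [[0,0.02,0.014,0],[0,0.04,0.028,0],[0,0.05,0.035,0],[0,0.03,0.02,0],[0,0.012,0.01,0],[0,0,0,0],[0.04,0,0,0],[0.05,0,0,0],[0.05,0,0,0],[0.03,0,0,0],[0.015,0,0,0],[0.008,0,0,0],[0,0,0,0],[0,0,0,0]],
  ],
)

```text
time: 47.35
tool_pos: [0.5017, 0.3402, 0.1164]
ee_rot: [-3.034, 1.569, 0.568]
wrist_force: [1.1, -0.0, -6.3]
width: 0.0088
```

Emit:
drive_tool(
  commands=[
    [[0.004,0,0,0],[0.004,0,0,0],[0.003,0,0,0],[0,0,0,0],[0,0,0,0]],
  ],
)

```text
time: 47.85
tool_pos: [0.5017, 0.3401, 0.114]
ee_rot: [3.063, 1.569, 0.382]
wrist_force: [-0.7, -0.9, -1.7]
width: 0.0089
```

Emit:
drive_tool(
  commands=[
    [[0.003,0,0,0],[0,0,0,0],[0,0,0,0]],
  ],
)

```text
time: 48.15
tool_pos: [0.5018, 0.3402, 0.114]
ee_rot: [3.121, 1.569, 0.44]
wrist_force: [-2.1, -2.2, 6.7]
width: 0.009
```

Emit:
drive_tool(
  commands=[
    [[0,0,0,0],[0,0,0,0],[0,0,0,0],[0,0,0,0],[0,0,0,0],[0,0,0,0],[0,0,0,0],[0,0,0,0],[-0.04,0,0,0],[-0.06,0,0,0],[-0.06,0,0,0],[-0.06,0,0,0],[-0.1,0,0,0],[-0.1,0,0,0],[-0.1,0,0,0],[-0.08,0,0,0],[0,0,0,0],[0,0,0,0]],
  ],
  grip=0.75,
)

```text
time: 49.95
tool_pos: [0.5015, 0.3401, 0.2631]
ee_rot: [-3.064, 1.569, 0.538]
wrist_force: [-0.3, -0.9, -0.3]
width: 0.0707
```

Run:
```python
from pot import *
s=snap('wrist','w16');o=potfit(s)
plan([.5225,-.376,.26],0)
```

```text
lid 3202 ((502.2171630859375, 339.83026123046875), (85.51423645019531, 85.74417114257812), 3.2362821102142334) 0.08742993114749299
handle 608 ((501.9634704589844, 339.2331848144531), (72.83134460449219, 9.781347274780273), 26.561777114868164) 0.1354593741776078
mat 0 ((0.0, 0.0), 0.0)
tcp [0.5011 0.3398 0.2617] jaw -63.61 tilt 0.04 q6 1.613 F [-0.3 -0.5 -0.2] w 0.0705 t 50.0
turn deg -63.61 frac -0.17671 | shift m [0.0019 0.0214 0.7158] frac [0.0078 0.0857 2.8633]
```

View pics/w16.png

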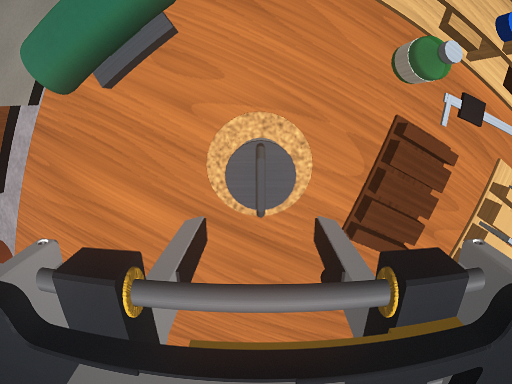

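Run:
```python
from h import *
s=snap('wrist');a=s['pixels'].astype(int)
print(a[120,260],a[164,218],a[100,260],a[230,260],a[205,290])
hsv=cv2.cvtColor(cv2.GaussianBlur(s['pixels'],(0,0),1.5),cv2.COLOR_RGB2HSV)
for v,u in [(120,260),(164,218),(100,260),(230,260),(205,290)]:print(hsv[v,u])
m=((hsv[...,0]>12)&(hsv[...,2]>170)).astype(np.uint8);m[:95]=0;m[230:]=0;m[:,:190]=0;m[:,330:]=0
m=cv2.morphologyEx(m,cv2.MORPH_OPEN,np.ones((3,3)))
cn=max(cv2.findContours(m,0,1)[0],key=len)[:,0];h=cv2.convexHull(cn)[:,0]
pts=np.array([plane(s,u,v,.006,True)[:2] for u,v in h],np.float32);print(cv2.minEnclosingCircle(pts),cv2.boundingRect(h))
```

```text
[205 150  88] [170 120  71] [196 116  57] [188 109  55] [192 134  78]
[ 16 146 205]
[ 16 145 197]
[ 13 180 193]
[ 12 179 187]
[ 14 157 195]
((0.5194214582443237, 0.3411805033683777), 0.1251373142004013) (190, 95, 140, 126)
```

Run:
```python
from h import *
s=snap('wrist')
pts=np.array([plane(s,u,v,.006,True)[:2] for u,v in [(207,163),(312,163),(260,111),(260,216)]],np.float32);print(pts.round(4),cv2.minEnclosingCircle(pts))
```

```text
[[0.4686 0.4116]
 [0.538  0.2714]
 [0.5717 0.3745]
 [0.4293 0.304 ]] ((0.5005035400390625, 0.339233934879303), 0.07956309616565704)
```

Emit:
drive_tool(
  commands=[
    [[0,0.05,0.023,0],[0,0.1,0.046,0],[0,0.15,0.069,0],[0,0.15,0.069,0],[0,0.15,0.069,0],[0,0.15,0.069,0],[0,0.15,0.069,0],[0,0.15,0.069,0],[0,0.15,0.069,0],[0,0.15,0.069,0],[0,0.15,0.069,0],[0,0.15,0.069,0],[0,0.15,0.069,0],[0,0.15,0.069,0],[0,0.15,0.069,0],[0,0.15,0.069,0],[0,0.15,0.07,0],[0,0.12,0.055,0],[0,0.083,0.043,0],[0,0,0,0]],
  ],
  grip=0.32,
)

```text
time: 52.1
tool_pos: [0.5191, -0.3799, 0.2599]
ee_rot: [-0.842, 1.567, 2.755]
wrist_force: [1.4, -0.1, -0.6]
width: 0.0303
```

Emit:
drive_tool(
  commands=[
    [[0,0,0,-0.0225],[0,0,0,-0.0225],[0,0,0,-0.0225],[0,0,0,-0.0225],[0,0,0,-0.0225],[0,0,0,-0.0225],[0,0,0,-0.0225],[0,0,0,-0.0225],[0,0,0,-0.0225],[0,0,0,-0.0225],[0,0,0,0],[0,0,0,0]],
  ],
)

```text
time: 53.3
tool_pos: [0.5208, -0.3758, 0.2621]
ee_rot: [-2.933, 1.57, 2.081]
wrist_force: [-0.5, -0.0, -0.3]
width: 0.0304
```

Run:
```python
from h import *
s=snap('wrist','w17');P=fcloud(s);ok=s['z_map']>0
m=ok&(P[...,0]>.40)&(P[...,0]<.6)&(P[...,1]>-.48)&(P[...,1]<-.27)&(P[...,2]>.15)&(P[...,2]<.165);p=P[m]
print('knobtop',len(p))
c,r=cv2.minEnclosingCircle(p[:,:2].astype(np.float32)*1000);print(c,r,p.mean(0))
h=np.array([.4451,-.1335]);d=np.array(c)/1000-h;print('len',np.hypot(*d),'ang',np.degrees(np.arctan2(d[1],d[0])))
plan([c[0]/1000,c[1]/1000,.124],np.degrees(np.arctan2(d[1],d[0]))+90)
```

```text
knobtop 263
(518.78369140625, -377.8133239746094) 9.110250473022461 [ 0.51864037 -0.37706693  0.15684607]
len 0.2551828494448127 ang -73.21694843437952
tcp [ 0.5209 -0.3761  0.2622] jaw 17.27 tilt 0.03 q6 -1.015 F [-0.7 -0.2  0.5] w 0.0302 t 53.35
turn deg 0.49 frac 0.00135 | shift m [ 0.1382 -0.0025  0.0012] frac [ 0.5526 -0.0099  0.0046]
```

View pics/w17.png

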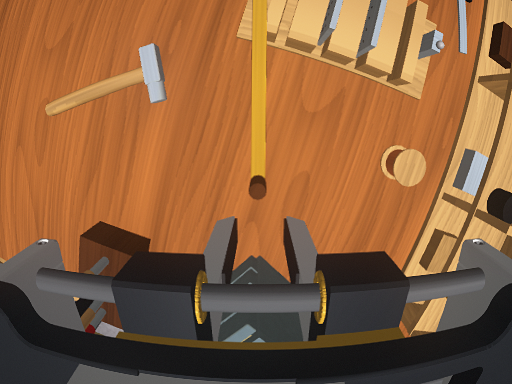

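Run:
```python
from h import *
for n in ['side','scene']:
    s=dict(np.load('/tmp/'+n+'.npz'));P=cloud(s);ok=s['z_map']>0
    for x0,x1,y0,y1 in [(.4,.64,-.46,-.40),(.4,.64,-.55,-.46),(.4,.64,-.75,-.55)]:
        m=ok&(P[...,0]>x0)&(P[...,0]<x1)&(P[...,1]>y0)&(P[...,1]<y1);print(n,(x0,y0),m.sum(),np.percentile(P[m][:,2],[50,99]) if m.any() else '')
```

```text
side (0.4, -0.46) 1009 [0.00187254 0.00656912]
side (0.4, -0.55) 3051 [0.03894798 0.20272528]
side (0.4, -0.75) 3183 [0.0892451  0.20446503]
scene (0.4, -0.46) 748 [0.00037415 0.00457663]
scene (0.4, -0.55) 2234 [0.019504   0.20077014]
scene (0.4, -0.75) 2136 [0.1984463  0.20342171]
```

Emit:
drive_tool(
  commands=[
    [[0,-0.01,0.005,0.0013],[0.06,0,0,0],[0.08,0,0,0],[0.08,0,0,0],[0.08,0,0,0],[0.08,0,0,0],[0.08,0,0,0],[0.04,0,0,0],[0.032,0,0,0],[0,0,0,0],[0,0,0,0]],
  ],
)

```text
time: 54.45
tool_pos: [0.5194, -0.3789, 0.1301]
ee_rot: [0.602, 1.569, -0.674]
wrist_force: [-0.3, -0.4, 0.3]
width: 0.0304
```

```bash
cat > k.py <<'E'
from h import *
H=np.array([.4451,-.1335])
def st():
    p,R,o=pose();d=p[:2]-H;a=np.degrees(np.arctan2(d[1],d[0]));j=np.degrees(np.arctan2(R[1,1],R[0,1]))
    print('r',np.hypot(*d).round(4),'ang',a.round(2),'keeper deg',(1.55-a).round(2),'jaw-90',round(j-90,2),'z',p[2].round(4),'F',np.round(o['wrist_force'],1),'w',o['width'].round(4),'t',o['time'])
E
python3 -c "
from k import *
st();s=snap('wrist','w18')"
```

```text
Traceback (most recent call last):
  File "k.py", line 5, in st
    print('r',np.hypot(*d).round(4),'ang',a.round(2),'keeper deg',(1.55-a).round(2),'jaw-90',round(j-90,2),'z',p[2].round(4),'F',np.round(o['wrist_force'],1),'w',o['width'].round(4),'t',o['time'])
                                                                                                                                                                  ^^^^^^^^^^^^^^^^
AttributeError: 'float' object has no attribute 'round'
```

```bash
sed -i "s/o\['width'\].round(4)/round(o['width'],4)/" k.py
python3 -c "
from k import *
st();s=snap('wrist','w18')"
```

```text
r 0.2564 ang -73.15 keeper deg 74.7 jaw-90 -73.1 z 0.1301 F [-0.3 -0.4  0.3] w 0.0304 t 54.45
```

View pics/w18.png

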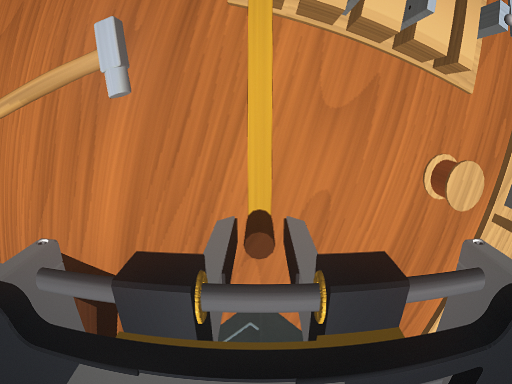

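The knob (259,240) is between the fingers. Now I'll sweep along the arc.

Emit:
drive_tool(
  commands=[
    [[0,0.033,-0.0005,-0.0052],[0,0.033,-0.0005,-0.0052],[0,0.033,-0.0005,-0.0052],[0,0.033,-0.0005,-0.0052],[0,0.033,-0.0005,-0.0052],[0,0.033,-0.0005,-0.0052],[0,0.033,-0.0005,-0.0052],[0,0.033,-0.0005,-0.0052],[0,0.033,-0.0005,-0.0052],[0,0.033,-0.0005,-0.0052]],
  ],
)

```text
time: 55.5
tool_pos: [0.5933, -0.3419, 0.1291]
ee_rot: [2.868, 1.571, 1.922]
wrist_force: [0.4, -0.4, 0.2]
width: 0.0299
```

```bash
python3 -c "
from k import *
st()"
```

```text
r 0.2557 ang -54.58 keeper deg 56.13 jaw-90 -54.21 z 0.1291 F [ 0.4 -0.4  0.2] w 0.0299 t 55.5
```

Radius is holding (0.2557). Continuing.

Emit:
drive_tool(
  commands=[
    [[0,0.033,0,-0.0052],[0,0.033,-0.0005,-0.0052],[0,0.033,-0.0005,-0.0052],[0,0.033,-0.0005,-0.0052],[0,0.033,-0.0005,-0.0052],[0,0.033,-0.0005,-0.0052],[0,0.033,-0.0005,-0.0052],[0,0.033,-0.0005,-0.0052],[0,0.033,-0.0005,-0.0052],[0,0.033,-0.0005,-0.0052]],
  ],
)

```text
time: 56.5
tool_pos: [0.6514, -0.2838, 0.1292]
ee_rot: [1.291, 1.571, 0.672]
wrist_force: [-0.1, -0.2, -0.3]
width: 0.03
```

```bash
python3 -c "
from k import *
st();s=snap('wrist','w19')"
```

```text
r 0.2553 ang -36.07 keeper deg 37.62 jaw-90 -35.49 z 0.1292 F [-0.1 -0.2 -0.3] w 0.03 t 56.5
```

View pics/w19.png

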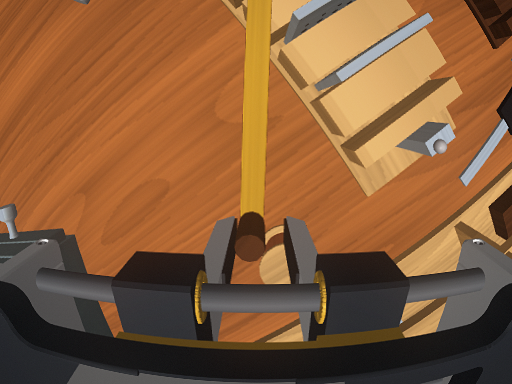

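Emit:
drive_tool(
  commands=[
    [[0,0.033,0,-0.005],[0,0.033,0,-0.0052],[0,0.033,-0.0005,-0.0052],[0,0.033,-0.0005,-0.0052],[0,0.033,-0.0005,-0.0052],[0,0.033,-0.0005,-0.0052],[0,0.033,-0.0005,-0.0052],[0,0.033,-0.0005,-0.0052],[0,0.033,-0.0005,-0.0052],[0,0.033,-0.0005,-0.0052]],
  ],
)

```text
time: 57.55
tool_pos: [0.688, -0.2103, 0.1292]
ee_rot: [1.304, 1.571, 1.01]
wrist_force: [0.4, -0.8, -0.7]
width: 0.0304
```

Emit:
drive_tool(
  commands=[
    [[0,0.03,0,-0.0047],[0,0.03,-0.0005,-0.0047],[0,0.03,-0.0005,-0.0047],[0,0.03,-0.0005,-0.0047],[0,0.03,-0.0005,-0.0047],[0,0.02,0,-0.003],[0,0,0,0]],
  ],
)

```text
time: 58.25
tool_pos: [0.6969, -0.1685, 0.1292]
ee_rot: [2.037, 1.57, 1.909]
wrist_force: [0.1, 0.3, -0.2]
width: 0.0297
```

```bash
python3 -c "
from k import *
st();s=snap('wrist','w20')"
```

```text
r 0.2542 ang -7.9 keeper deg 9.45 jaw-90 -7.36 z 0.1292 F [ 0.1  0.3 -0.2] w 0.0297 t 58.25
```

View pics/w20.png

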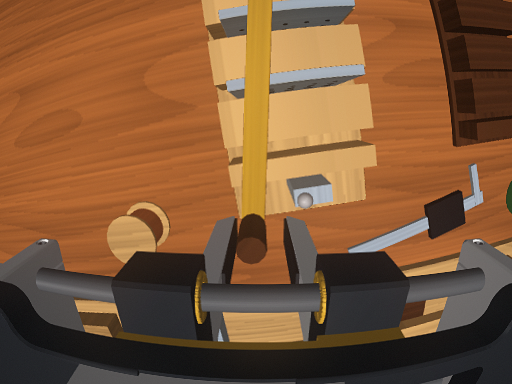

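Emit:
drive_tool(
  commands=[
    [[0,0.02,0.002,-0.0031],[0,0.02,0.002,-0.0031],[0,0.02,0.001,-0.0031],[0,0.02,0,-0.0031],[0,0.02,0,-0.0031],[0,0.02,0,-0.0031],[0,0.02,0,-0.0031],[0,0.012,0,-0.0031],[0,0,0,0]],
  ],
)

```text
time: 59.2
tool_pos: [0.7004, -0.1342, 0.1292]
ee_rot: [-1.603, 1.566, -1.578]
wrist_force: [0.1, -6.3, -1.0]
width: 0.0303
```

```bash
python3 -c "
from k import *
st()"
```

```text
r 0.2553 ang -0.15 keeper deg 1.7 jaw-90 1.44 z 0.1292 F [ 0.1 -6.3 -1. ] w 0.0303 t 59.2
```

Emit:
drive_tool(
  commands=[
    [[0,0.008,0,0],[0,0.008,0,0],[0,0.008,0,0],[0,0.008,0,0],[0,0,0,0]],
  ],
)

```text
time: 59.7
tool_pos: [0.7004, -0.1234, 0.1293]
ee_rot: [1.048, 1.57, 1.074]
wrist_force: [1.5, -0.9, 0.1]
width: 0.0301
```

```bash
python3 -c "
from k import *
st()"
```

```text
r 0.2555 ang 2.26 keeper deg -0.71 jaw-90 1.5 z 0.1293 F [ 1.5 -0.9  0.1] w 0.0301 t 59.7
```

Emit:
drive_tool(
  commands=[
    [[0,0.006,0,0],[0,0.006,0,0],[0,0,0,0]],
  ],
)

```text
time: 60.0
tool_pos: [0.7001, -0.12, 0.1292]
ee_rot: [1.979, 1.57, 2.006]
wrist_force: [0.7, 0.8, 0.6]
width: 0.0304
```

```bash
python3 -c "
from k import *
st()"
```

```text
r 0.2554 ang 3.04 keeper deg -1.49 jaw-90 1.52 z 0.1292 F [0.7 0.8 0.6] w 0.0304 t 60.0
```

Emit:
drive_tool(
  commands=[
    [[0,0.004,0,0],[0,0.004,0,0],[0,0,0,0]],
  ],
)

```text
time: 60.3
tool_pos: [0.7001, -0.1198, 0.1292]
ee_rot: [-1.573, 1.569, -1.548]
wrist_force: [0.4, -4.3, 0.5]
width: 0.0303
```

```bash
python3 -c "
from k import *
st();s=snap('wrist','w21')"
```

```text
r 0.2554 ang 3.07 keeper deg -1.52 jaw-90 1.43 z 0.1292 F [ 0.4 -4.3  0.5] w 0.0303 t 60.3
```

View pics/w21.png

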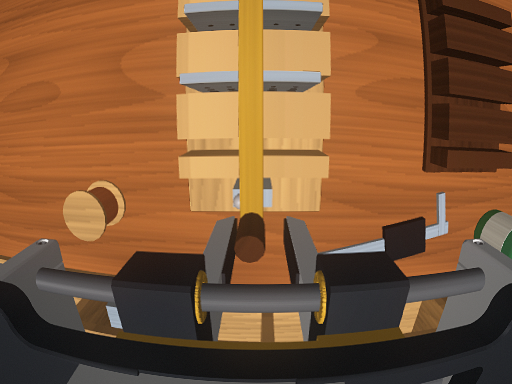

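The bar is against the hard stop. I'll centre the fingers on the knob and retreat straight up.

Emit:
drive_tool(
  commands=[
    [[0,-0.01,0,0],[0,-0.014,0,0],[0,-0.006,0,0],[0,0,0,0],[-0.04,0,0,0],[-0.06,0,0,0],[-0.08,0,0,0],[-0.1,0,0,0],[-0.1,0,0,0],[-0.08,0,0,0],[-0.04,0,0,0],[0,0,0,0],[0,0,0,0]],
  ],
)

```text
time: 61.65
tool_pos: [0.7003, -0.1261, 0.2539]
ee_rot: [2.554, 1.57, 2.579]
wrist_force: [0.4, 1.1, 1.0]
width: 0.03
```

Run:
```python
from k import *
st();s=snap('wrist','w22');P=fcloud(s);ok=s['z_map']>0
m=ok&(P[...,0]>.66)&(P[...,0]<.75)&(P[...,1]>-.18)&(P[...,1]<-.08)&(P[...,2]>.15)&(P[...,2]<.165);p=P[m]
c,r=cv2.minEnclosingCircle(p[:,:2].astype(np.float32)*1000);d=np.array(c)/1000-H;print(c,r,np.hypot(*d),'keeper rad',np.radians(1.55)-np.arctan2(d[1],d[0]))
hsv=cv2.cvtColor(s['pixels'],cv2.COLOR_RGB2HSV)
m=ok&(P[...,0]>.44)&(P[...,0]<.69)&(P[...,1]>-.18)&(P[...,1]<-.08)&(P[...,2]>.11)&(P[...,2]<.12)&(hsv[...,1]>140);p=P[m];print('bar',len(p),cv2.fitLine(p[:,:2].astype(np.float32),cv2.DIST_HUBER,0,.01,.01).ravel())
for n in ['side','scene']:
    s=snap(n,n+'22');P=cloud(s);ok=s['z_map']>0
    m=ok&(abs(P[...,0]-.5)<.13)&(abs(P[...,1]-.35)<.15);p=P[m&(P[...,2]>.082)&(P[...,2]<.096)];print(n,'lid',cv2.minAreaRect(p[:,:2].astype(np.float32)*1000))
```

```text
r 0.2553 ang 1.65 keeper deg -0.1 jaw-90 1.48 z 0.2539 F [0.4 1.1 1. ] w 0.03 t 61.65
(700.62109375, -125.84880828857422) 9.022665023803711 0.2556356197516326 keeper rad -0.002881935896659908
bar 2558 [ 0.9996297   0.02721211  0.5949938  -0.12914085]
side lid ((503.8418884277344, 340.63165283203125), (85.12033081054688, 87.15242004394531), 47.174598693847656)
scene lid ((502.7913513183594, 337.69683837890625), (86.25849914550781, 87.35433197021484), 87.21330261230469)
```

View pics/side22.png

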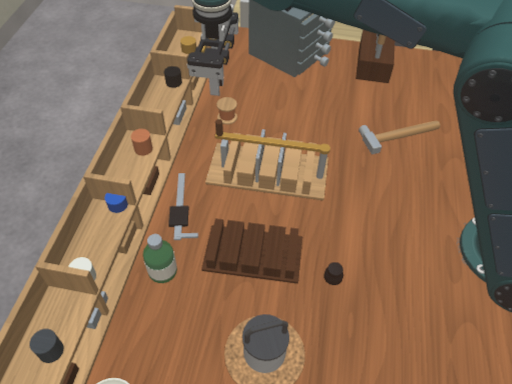

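View pics/w22.png

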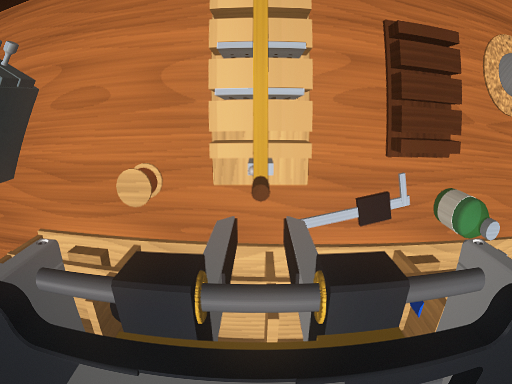

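The keeper reads about 0 rad (bar yaw 1.56°, frame yaw 1.55°). Both plates are under the bar and the pot is centred on the mat in the side view at (265,345).

```bash
python3 -c "
from h import *
print(robot.close_job(), robot.get_obs()['time'])"
```

```text
the job is handed in; nothing more can be done
the job is handed in; nothing more can be done
```

The job is done and handed in at about 62 s of the 210 s allowed. No verdict was reported.

- **Pot:** I set it on the mat first. It was later knocked about 45 mm off-centre while the arm was away, so I put it back before closing the keeper. The last checks put it about 2 mm from the mat centre and upright.
- **Plates:** only two were in the rack at the start. They now stand in bays 1 and 2, each lowered until the floor was felt. Measured just after placing, both were within 0.3 mm of centre across the bay. I did not measure them again after closing the keeper, but the last pictures show both still upright under the bar.
- **Keeper:** I swept it round by the knob, felt the click, and pushed on until it stopped moving at about 4 N. After letting go it read -0.003 rad, and the bar's direction matched the frame's to 0.01°.
- **Other objects:** I did not touch the bottle, loupe, caliper or spool.

The fixed cameras and the wrist camera disagreed by about 2 mm. I used the wrist camera for grasping and placing because it matched the finger positions. I found the mat in the last wrist view from pixels read by eye, because the colour mask failed there. That result still agreed with the earlier masked measurement to about 2 mm.

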